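# Mount the bag-label reader on its ball post

### The arm

A 7-joint arm with a two-finger parallel gripper is mounted at the origin on the work surface. World frame = base frame: x ahead of the robot, y to its left, z up, the work surface at z = 0. Lengths are in m, angles in rad, forces in N, time in s.
With the tool pointing down it reaches from about 0.425 to 0.95 m from the base axis. Payload 4.7 kg.
Tool frame: the origin (TCP) lies midway between the tips of the shut fingers; the grasp point (between the pads) lies robot.hold_point_z behind it (robot.hold_point_z is the distance from the TCP to the grasp point, in m); z points along the fingers, y is the direction in which the jaws open and shut (so a half turn about z gives the same grasp; the last joint's range is limited). The gripper opens to 85 mm and grips with 20 to 120 N. Pads are 22 mm wide; open, the fingers measure 114 mm over their backs; the gripper's body (76 mm by 85 mm) begins 54 mm behind the grasp point. The pads swing forward as they close: fully open they stand 13 mm farther back than shut.
Start: joints at [1.206, 0.469, -0.049, 1.532, 0.024, 1.141, -0.082], TCP at [0.222, -0.637, 0.21] pointing down, gripper open.
Joint ranges: [-2.59, 2.59], [-0.33, 1.99], [-1.39, 1.29], [0.1, 2.45], [-1.04, 4.18], [0.21, 1.99], [-2.66, 2.66]. Speed limits (rad/s): [2.57, 2.57, 3.14, 3.14, 3.14, 3.14, 3.14].

### API

Orientations are given as a unit quaternion [w, x, y, z].
In Python, from bench import robot, cams, ticket gives the robot as it stands.
- The arm moves only by the tool arm_command, never from a script. Its argument "moves" is text: rows parted by semicolons, each of 7 numbers parted by spaces: the shift along the world's x, y, z in mm, then the turn, a rotation vector about the world's x, y, z in rad, then the closure, from 0 (fully open) to 1 (shut). A call has 1 to 20 rows; each row shifts and turns the pose as measured when the row begins; what a row does not reach is not made up. A row lasts 1/10 s, in which the tool goes at most 50 mm and 8.59 degrees, less where a joint would pass 70% of its speed; a pose out of reach is approached as far as the arm can. A call is refused whole if a number of a shift passes 50 or a number of a turn 0.15, either way. A call with a gripper value outside its range is refused whole. The fingers move at their own pace and stop on an object; "force" is the grip in N (left out, the last holds). Time passes only in rows, so rows that do not move let the fingers close. It gives the time, the measured TCP pose, the force and the opening at its end, in the units of the state.
- robot.sense(): the state, without advancing time (a new reading comes with each control period).
- cams.read_camera(name): name is "scene" or "top" or "wrist"; returns (picture, depth): 384x512x3 uint8, red, green, blue; 384x512 float32, m along the optical axis (not along the pixel's ray), 0 where there is no reading.
- cams.get_calibration(name): a dict with "mtx" (3x3 intrinsics, pixels), "R" (3x3) and "t" (3): a world point X has camera coordinates R X + t; the wrist camera has in their place "T_tool_cam" (4x4, takes a point from camera to tool coordinates, whose origin is the TCP and whose axes are the flange's). Camera axes: x right, y down, z forward; pixel columns grow to the right and rows downward; lengths in m; the calibration is good to about 2 mm. The wrist camera is an equidistant fisheye: a pixel r from the principal point sees the ray r / f radians off the axis. A picture is of the moment at which its call begins: read the wrist's pose just before it. get_calibration takes no time and is no camera call.
- ticket.finish_job(): hands the job in, once; it reports no verdict.
The state is a dict: "time_s": time; "joint_pos": joint angles; "dq": joint speeds; "joint_efforts": joint torques, N m; "tcp_pos": TCP position; "tool_rot": TCP orientation; "wrist_force": force on the tool from outside, world axes, zero at the start; "torque": the same for the moment, N m; "opening": opening from 0.0 (shut) to 1.0 (fully open).
Only numpy, scipy, OpenCV 4.12 (cv2) and the standard library are available. Lean on these libraries where they do the work, as an engineer would, in place of code of your own. Each camera call takes 0.05 s, during which the arm holds its last target. There are 200 camera calls.

### The job

Put the cordless bag-label reader from its dock onto the ball of the bench post: swing its coupler handle all the way up, lower the coupler slowly over the ball until it rests fully down on it, then press the handle all the way down to lock it, and let go. The post can be set high or low, so feel for the ball: never drop the coupler on it or load the ball with more than 30 N, and do not disturb the other things on the bench.

Things in the scene. Friction and masses are not known exactly. Their poses are not given: they have to be found in the camera images.
- coupler: Loose unit to mount: aluminium block 75x54x54 mm with a white reader head on its front. Origin: socket axis at the block's underside; z up, -x to the reader head, +x to the handle's hinge. Block: x -30..45, y -27..27 (flat sides to grip), z 0..54 mm. Head with neck: x -88..-30, y -32..32, z 0..34 mm. Mass 0.64 to 0.85 kg, balanced within 10 mm of the socket axis.
- socket (a point): Where the ball's centre lies when the coupler is fully seated: on the socket axis, 26 mm above the block's underside; axes as the coupler's. The socket is a square well open downwards, 42x42 mm and 45 mm deep, so the 38 mm ball has 2 mm of play all round.
- liner: Flat black pad (42x42x4 mm) fixed as the roof of the socket; its lower face, 45 mm above the block's underside, comes to rest on the top of the ball. Same origin and axes as the coupler.
- hinge (a point): Middle of the handle's hinge axis, at x 30, z 60 mm of the coupler; axes as the coupler's, hinge axis along y. Hinge lugs beside it: x 21..39, |y| under 23, up to z 68 mm.
- handle (a joint): Handle angle, rad: 0 = flat down along the block's top, grows as its front end is swung up and over, to a stop at 2.2. Stays where left; takes 0.07 N m (0.13 near 0). It moves a sprung steel jaw in the socket: clear of the ball above 1.5; from about 0.5 down to 0 it presses in under the ball. If the ball is not fully in, the jaw hits it and the handle stops short.
- paddle (a point): Centre of the black grip at the handle's free end, 76 mm from the hinge axis: 28 mm along the handle, 26 mm wide along the hinge axis, 8 mm thick. Axes turn with the handle (those of the coupler at angle 0; then it lies at x -46, z 60 mm of the coupler, 22 mm clear above the reader head). Rest of the handle: strap 16 mm wide, 6 mm thick, from grip to hinge, 57..63 mm above the underside.
- post: Fixed bench post: 110 mm square foot 12 mm thick, tube with clamp collar to z 100 mm (screw sticks out 52 mm to its +y at z 89), rod with 68 mm round flange, 16 mm neck, 38 mm ball. Origin: foot's underside, on the ball's axis, z up. Rod height not reported: ball centre 140 to 190 mm above the bench. Flange top 29 mm below it. Ball may take 30 N; weight and locked jaw take up to 16.
- dock: Fixed grey cradle in which the reader stands at first, 155x84 mm: floor 10 mm above the bench, rim 17 mm high at front and sides, a back wall to 55 mm behind the hinge end of the block; 1 to 8 mm of play around the coupler. Origin at bench height under the parked coupler's socket axis (within 3 mm), axes as the parked coupler's.
- spray: Bystander: clear bottle, 64 mm across, 170 mm high, loose. Origin under its centre.
- tape: Bystander: roll of label paper lying flat, 90 mm across, 40 mm high, loose. Origin under its centre.
- clip_box: Bystander: yellow open box of white tube clips, 100x75x45 mm, loose. Origin under its centre.

How it is judged:
By the outcome, as a careful person would: the job done as asked, in the order asked, and still so for the second after the job is handed in, with the robot touching nothing.
It also fails if it takes over 72 s, if anything falls off the work surface, if the arm or the gripper's body presses on something with over 40 N, if the wrist force passes 120 N, or if a joint passes its speed limit or range.

## Working session

There is one attempt and no reset: what is moved stays moved. The work goes in short steps, Python scripts to look and compute and a tool call to move; the robot and the scene stay as the last step left them, time stands still between calls to the robot, and variables do not carry over. Pictures are saved under pics/ and viewed, about 8 in all and at most 12, crops included, and the job is handed in when it is done.

Besides the shell and the picture viewer there is one more tool, called after "Call:" as name(argument=value, ...) on one line, values as JSON. arm_command: Moves the arm, as the interface text tells. Its arguments: {"type":"object","properties":{"moves":{"type":"string"},"force":{"type":"number"}},"required":["moves"]}

```bash
ls; mkdir -p pics; cat > h.py <<'E'
import numpy as np, cv2
from bench import robot, cams, ticket
from scipy.spatial.transform import Rotation as Ro
def state():
    s=robot.sense(); return s
def cloud(name):
    s=robot.sense(); im,d=cams.read_camera(name); c=cams.get_calibration(name)
    K=np.array(c["mtx"]); v,u=np.mgrid[0:384,0:512]
    x=(u-K[0,2])/K[0,0]; y=(v-K[1,2])/K[1,1]
    if name=="wrist":
        r=np.hypot(x,y)+1e-9; t=np.tan(np.minimum(r,1.5))/r; x=x*t; y=y*t
    P=np.stack([x*d,y*d,d],-1)
    if name=="wrist":
        T=np.array(c["T_tool_cam"]); P=P@T[:3,:3].T+T[:3,3]
        q=s["tool_rot"]; R=Ro.from_quat([q[1],q[2],q[3],q[0]]).as_matrix()
        P=P@R.T+np.array(s["tcp_pos"])
    else: P=(P-np.array(c["t"]))@np.array(c["R"])
    P[d<=0]=np.nan
    return im,d,P
def save(im,n): cv2.imwrite(f"pics/{n}.png",im[:,:,::-1])
E
python3 - <<'E'
from h import *
print(robot.sense(), robot.hold_point_z)
ims=[]
for n in("scene","top"):
    im,d,P=cloud(n); np.savez(f"{n}0.npz",im=im,P=P); ims.append(im)
    print(n,cams.get_calibration(n))
a=np.hstack(ims); save(cv2.resize(a,(800,300),interpolation=cv2.INTER_AREA),"a0"); save(ims[0],"s0"); save(ims[1],"t0")
E
```

```text
pics
{'time_s': 0.0, 'joint_pos': array([ 1.20608054,  0.46944806, -0.04854473,  1.53369064,  0.02408001,
        1.14100546, -0.0823152 ]), 'dq': array([ 6.48434434e-04, -1.21371534e-03, -8.96148811e-05, -3.64872709e-04,
        4.86596860e-05,  9.32699470e-04,  7.45550929e-04]), 'joint_efforts': array([-1.32111181e-04, -5.10315800e+01, -4.68359480e-02, -2.37712920e+01,
        1.06597543e-02,  7.65547942e-03, -1.94337662e-05]), 'tcp_pos': array([ 0.22221771, -0.63670954,  0.20915823]), 'tool_rot': array([-9.62399711e-04,  9.85939154e-01,  1.67101815e-01, -2.02282640e-04]), 'wrist_force': array([ 0.04630439, -0.38565743, -0.51221647]), 'torque': array([ 0.01571903, -0.0067227 , -0.04359872]), 'opening': 1.001853360392639} 0.0187
scene {'mtx': array([[406.54143545,   0.        , 255.8821001 ],
       [  0.        , 406.54143545, 192.61964234],
       [  0.        ,   0.        ,   1.        ]]), 'R': array([[ 0.14925862,  0.98878359, -0.00537391],
       [ 0.77490249, -0.12034533, -0.62051844],
       [-0.61420517,  0.08845347, -0.78417345]]), 't': array([-0.08636536, -0.41156847,  1.72897605])}
top {'mtx': array([[446.72124572,   0.        , 255.96438011],
       [  0.        , 446.72124572, 195.5744292 ],
       [  0.        ,   0.        ,   1.        ]]), 'R': array([[ 0.10502046, -0.99446302,  0.00374335],
       [-0.9711854 , -0.10337055, -0.21474043],
       [ 0.21393837,  0.01891665, -0.97666398]]), 't': array([-0.05522769,  0.5917046 ,  1.01955467])}
```

View pics/s0.png

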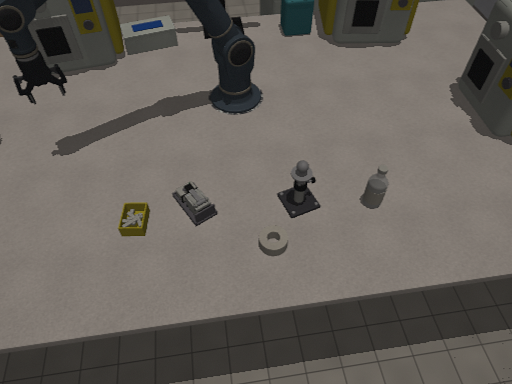

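View pics/t0.png

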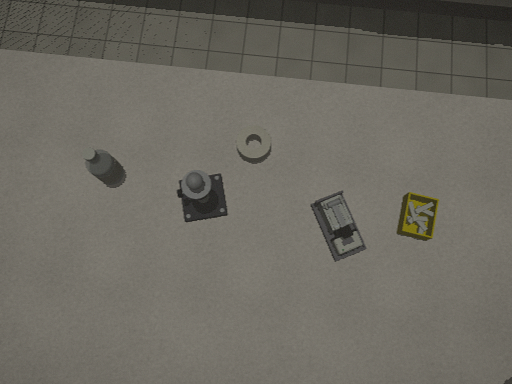

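Scene and top views: dock with reader at top (338,225), its head pointing image-down (towards the robot); post at top (197,190), ball (195,182); tape (254,145), bottle (103,167), clip box (420,216). Now I'll measure.

```bash
python3 - <<'E'
from h import *
t=np.load("top0.npz"); s=np.load("scene0.npz")
def box(P,im,x0,x1,y0,y1,z0):
    m=(P[...,0]>x0)&(P[...,0]<x1)&(P[...,1]>y0)&(P[...,1]<y1)&(P[...,2]>z0); return m
for nm,f in(("top",t),("scene",s)):
    P=f["P"];im=f["im"]
    m=(np.nan_to_num(P[...,2])>0.012)&(P[...,0]>0.35)&(P[...,0]<1.1)&(np.abs(P[...,1])<0.6)
    n,l,st,c=cv2.connectedComponentsWithStats(m.astype(np.uint8))
    for i in range(1,n):
        if st[i,4]>60:
            Q=P[l==i]; zt=np.percentile(Q[:,2],98); 
            r=cv2.minAreaRect((Q[:,:2]*1000).astype(np.float32))
            top=Q[Q[:,2]>zt-.01]
            print(nm,c[i].round(),st[i,4],"min",Q.min(0).round(3),"max",Q.max(0).round(3),"rect",np.round(r[0],0),np.round(r[1],0),round(r[2],1),"topmean",top.mean(0).round(3))
print(np.nanmedian(t["P"][300:,:,2]),np.nanmedian(s["P"][200:240,300:400,2]))
im=t["im"]; a=cv2.resize(im[180:270,295:385],(540,540),interpolation=cv2.INTER_CUBIC)
b=cv2.resize(s["im"][170:230,160:225],(260,240),interpolation=cv2.INTER_CUBIC)
c=np.zeros((540,260,3),np.uint8); c[:240]=b; c[260:500]=cv2.resize(s["im"][150:220,265:335],(260,240))
save(np.clip(np.hstack([a,c]).astype(float)*1.6,0,255).astype(np.uint8),"crop1")
E
```

```text
top [253. 143.] 877 min [ 0.695 -0.013  0.012] max [0.786 0.075 0.045] rect [740.  31.] [88. 90.] 43.6 topmean [0.74  0.031 0.039]
top [102. 165.] 982 min [0.595 0.355 0.012] max [0.66  0.417 0.174] rect [624. 384.] [57. 64.] 55.5 topmean [0.627 0.387 0.168]
top [197. 187.] 961 min [0.555 0.105 0.012] max [0.651 0.204 0.198] rect [600. 149.] [ 90. 100.] 9.7 topmean [0.587 0.143 0.19 ]
top [338. 225.] 1868 min [ 0.464 -0.275  0.012] max [ 0.631 -0.132  0.083] rect [ 550. -203.] [155.  85.] 27.3 topmean [ 0.563 -0.194  0.073]
top [220. 204.] 86 min [0.55  0.083 0.012] max [0.606 0.115 0.017] rect [577.  96.] [30. 57.] 76.8 topmean [0.574 0.097 0.014]
top [418. 215.] 1114 min [ 0.54  -0.442  0.012] max [ 0.649 -0.352  0.051] rect [ 595. -397.] [ 77. 102.] 81.5 topmean [ 0.597 -0.398  0.042]
scene [300. 183.] 765 min [0.537 0.083 0.012] max [0.626 0.197 0.198] rect [575. 140.] [94. 97.] 31.1 topmean [0.594 0.139 0.19 ]
scene [376. 187.] 708 min [0.603 0.352 0.013] max [0.664 0.415 0.175] rect [637. 379.] [64. 49.] 49.7 topmean [0.631 0.384 0.169]
scene [194. 201.] 930 min [ 0.465 -0.277  0.012] max [ 0.641 -0.135  0.081] rect [ 553. -206.] [158.  85.] 28.3 topmean [ 0.569 -0.197  0.073]
scene [300. 208.] 137 min [0.604 0.089 0.012] max [0.653 0.203 0.02 ] rect [626. 147.] [ 45. 113.] 6.0 topmean [0.629 0.142 0.014]
scene [133. 218.] 731 min [ 0.542 -0.445  0.012] max [ 0.653 -0.356  0.049] rect [ 597. -400.] [ 78. 104.] 81.8 topmean [ 0.603 -0.403  0.043]
scene [273. 239.] 642 min [ 0.697 -0.016  0.012] max [0.788 0.073 0.047] rect [742.  28.] [89. 90.] 44.7 topmean [0.744 0.027 0.04 ]
-0.0008814583459430163 0.0003545525463953252
```

View pics/crop1.png

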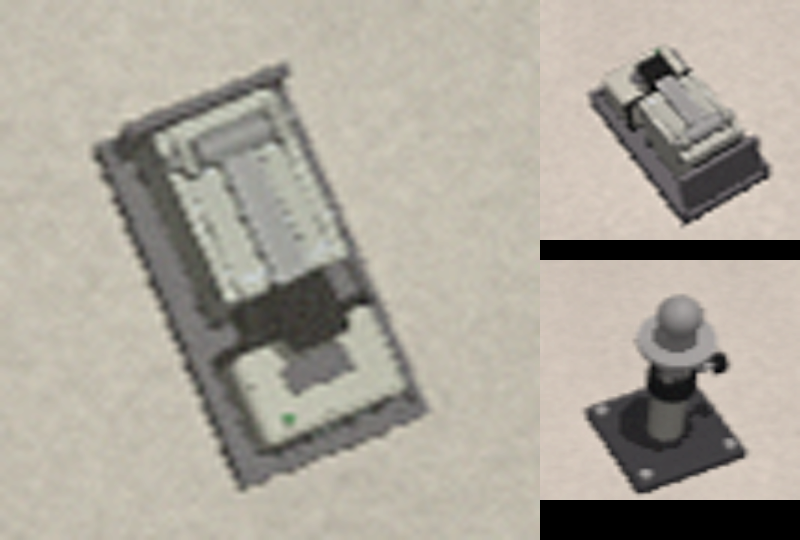

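Crops show the handle lying flat down, paddle at about top (343,231), and the coupler's +x (hinge) pointing away from the robot at a yaw of about 0.485. Next I go above the dock for a close wrist look.

Call:
arm_command(moves="10 12 20 0 0 0.05 0;22 33 10 0 0 0.05 0;22 33 10 0 0 0.05 0;22 33 10 0 0 0 0;22 33 10 0 0 0 0;22 33 10 0 0 0 0;22 33 10 0 0 0 0;22 33 10 0 0 0 0;22 33 10 0 0 0 0;22 33 10 0 0 0 0;22 33 0 0 0 0 0;22 33 0 0 0 0 0;22 33 0 0 0 0 0;20 27 0 0 0 0 0;0 0 0 0 0 0 0;0 0 0 0 0 0 0")

```text
time_s: 1.7
tcp_pos: [0.5176, -0.1787, 0.3154]
tool_rot: [-0.007, 0.97, 0.242, -0.004]
wrist_force: [-0.3, -1.0, -0.6]
opening: 1.002
```

```bash
python3 - <<'E'
from h import *
im,d,P=cloud("wrist"); np.savez("w1.npz",im=im,P=P); save(im,"w1")
s=robot.sense(); print(s["time_s"],s["tcp_pos"],s["tool_rot"],s["wrist_force"],s["joint_pos"].round(2))
m=(P[...,0]>.4)&(P[...,0]<.7)&(P[...,1]>-.32)&(P[...,1]<-.1)
for z0,z1 in((.055,.068),(.068,.076),(.038,.05),(.0765,.09),(.02,.034)):
    k=m&(P[...,2]>z0)&(P[...,2]<z1); Q=P[k]
    if len(Q)>20:
        r=cv2.minAreaRect((Q[:,:2]*1000).astype(np.float32)); v,u=np.nonzero(k)
        print(z0,z1,len(Q),Q.mean(0).round(4),r,u.min(),u.max(),v.min(),v.max())
print(cams.get_calibration("wrist"))
E
```

```text
1.75 [ 0.51767229 -0.17828279  0.31541188] [-0.00703057  0.9701848   0.2422336  -0.00386149] [0.65128617 0.02909887 0.47989766] [ 0.57  0.21 -0.37  1.67  0.07  1.29 -0.9 ]
0.055 0.068 1295 [ 0.5755 -0.1899  0.0632] ((581.232666015625, -190.0244903564453), (82.15623474121094, 70.60552215576172), 28.875289916992188) 261 311 91 149
0.068 0.076 1060 [ 0.5606 -0.1984  0.0732] ((561.77587890625, -199.1497802734375), (96.31489562988281, 54.57563400268555), 29.205453872680664) 266 306 101 170
0.038 0.05 931 [ 0.5103 -0.225   0.0436] ((552.0760498046875, -203.17990112304688), (138.21656799316406, 64.9887466430664), 29.087350845336914) 261 305 94 185
0.0765 0.09 103 [ 0.5965 -0.1799  0.0772] ((596.175048828125, -180.14352416992188), (14.963859558105469, 44.35997009277344), 29.2259464263916) 270 303 102 113
0.02 0.034 45 [ 0.568  -0.2014  0.0259] ((571.6831665039062, -195.44052124023438), (96.28138732910156, 64.32434844970703), 25.48072624206543) 262 308 95 156
{'mtx': array([[297.31863964,   0.        , 255.91237228],
       [  0.        , 297.31863964, 190.02348135],
       [  0.        ,   0.        ,   1.        ]]), 'T_tool_cam': array([[ 5.59373672e-04, -9.59114625e-01, -2.83017356e-01,
         7.30483984e-02],
       [ 9.99999666e-01,  3.68055900e-04,  7.29162661e-04,
         5.58197169e-04],
       [-5.95184364e-04, -2.83017670e-01,  9.59114511e-01,
        -1.63381993e-01],
       [ 0.00000000e+00,  0.00000000e+00,  0.00000000e+00,
         1.00000000e+00]])}
```

View pics/w1.png

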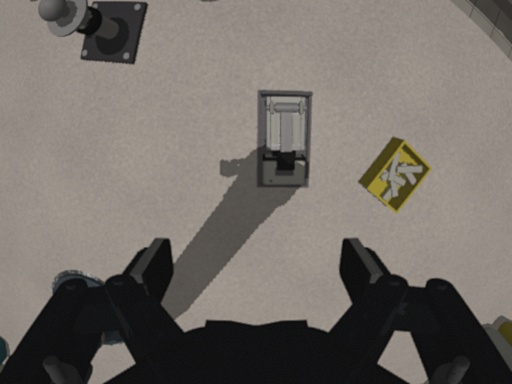

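Wrist view: dock at (285,138), strap (287,130), black paddle (286,160), lugs (287,107), fingers clear below. Coupler origin comes out at ≈(570.5,-194.5) with yaw 0.505; lug top 77 mm and strap top 73 mm match the text. Next: the paddle grasp.

```bash
cat >> h.py <<'E'
def goal(x,y,z,yaw):
    s=robot.sense(); q=s["tool_rot"]; R=Ro.from_quat([q[1],q[2],q[3],q[0]])
    D=Ro.from_euler("z",yaw)*Ro.from_rotvec([np.pi,0,0])
    print("t",s["time_s"],"dmm",((np.array([x,y,z])-s["tcp_pos"])*1000).round(1),"rot",(D*R.inv()).as_rotvec().round(4),"F",s["wrist_force"].round(1),"op",round(s["opening"],3),"tcp",(s["tcp_pos"]*1000).round(1))
E
python3 -c "
from h import *
goal(.5303,-.2169,.090,.505)"
```

```text
t 1.75 dmm [  12.6  -38.6 -225.4] rot [-0.0117 -0.011   0.0156] F [0.7 0.  0.5] op 1.0 tcp [ 517.7 -178.3  315.4]
```

Call:
arm_command(moves="2 -6 -30 -0.006 -0.006 0.008 0;2 -6 -35 -0.006 -0.005 0.008 0;2 -6 -35 0 0 0 0.2;2 -6 -35 0 0 0 0.3;2 -6 -35 0 0 0 0.3;1 -4 -30 0 0 0 0.3;1 -4 -25 0 0 0 0.3;0 0 0 0 0 0 0.3;0 0 0 0 0 0 0.3;0 0 0 0 0 0 0.3", force=20)

```text
time_s: 2.75
tcp_pos: [0.5222, -0.2331, 0.0849]
tool_rot: [0.005, 0.971, 0.239, -0.0]
wrist_force: [1.2, 0.6, 0.7]
opening: 0.702
```

```bash
python3 -c "
from h import *
goal(.5303,-.2169,.054,.505)
im,d,P=cloud('wrist'); save(im,'w2')"
```

```text
t 2.75 dmm [  8.1  16.2 -30.9] rot [0.0091 0.0018 0.0232] F [1.2 0.6 0.7] op 0.702 tcp [ 522.2 -233.1   84.9]
```

View pics/w2.png

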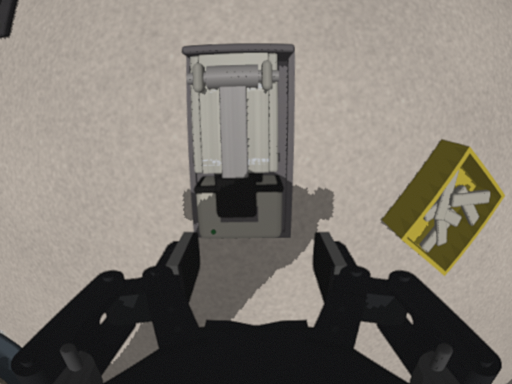

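Wrist view shows paddle at (237,197), a bit left of the finger midline (255), because the arm ended 18 mm off. I'll correct that, then descend.

Call:
arm_command(moves="4 8 0 0.009 0 0.012 0.3;4 8 0 0 0 0.011 0.3;0 0 0 0 0 0 0.3;0 0 0 0 0 0 0.3")

```text
time_s: 3.2
tcp_pos: [0.5342, -0.2154, 0.0896]
tool_rot: [0.002, 0.968, 0.252, 0.005]
wrist_force: [-0.2, 0.2, -0.4]
opening: 0.701
```

```bash
python3 -c "
from h import *
goal(.5303,-.2169,.054,.505)"
```

```text
t 3.2 dmm [ -3.9  -1.5 -35.6] rot [ 0.0021  0.0101 -0.0035] F [-0.2  0.2 -0.4] op 0.701 tcp [ 534.2 -215.4   89.6]
```

Call:
arm_command(moves="-2 -1 -10 0 0 0 0.3;-2 0 -10 0 0 0 0.3;0 0 -8 0 0 0 0.3;0 0 -6 0 0 0 0.3;0 0 0 0 0 0 0.3;0 0 0 0 0 0 0.3")

```text
time_s: 3.8
tcp_pos: [0.5285, -0.2164, 0.0513]
tool_rot: [0.002, 0.968, 0.251, 0.003]
wrist_force: [-1.0, 0.0, -0.0]
opening: 0.702
```

```bash
python3 -c "
from h import *
goal(.5303,-.2169,.054,.505)"
```

```text
t 3.8 dmm [ 1.8 -0.5  2.7] rot [ 0.0015  0.0073 -0.0034] F [-1.  0. -0.] op 0.702 tcp [ 528.5 -216.4   51.3]
```

Call:
arm_command(moves="1 0 1 0 0 0 0.5;0 0 0 0 0 0 0.6;0 0 0 0 0 0 0.8;0 0 0 0 0 0 1;0 0 0 0 0 0 1;0 0 0 0 0 0 1;0 0 0 0 0 0 1;0 0 0 0 0 0 1", force=20)

```text
time_s: 4.6
tcp_pos: [0.5307, -0.2166, 0.0538]
tool_rot: [0.002, 0.968, 0.251, 0.005]
wrist_force: [-0.5, 0.0, 1.0]
opening: 0.0
```

```bash
python3 -c "
from h import *
goal(.5303,-.2169,.054,.505)
import numpy as np
x=np.array([.874,.486])*1
for th in np.arange(0,1.41,.1): d=76*(1-np.cos(th)); print(round(th,1),(d*.875).round(1),(d*.484).round(1),(76*np.sin(th)).round(1))"
```

```text
t 4.6 dmm [-0.4 -0.3  0.2] rot [ 0.0024  0.0099 -0.0033] F [-0.5  0.   1. ] op 0.0 tcp [ 530.7 -216.6   53.8]
0.0 0.0 0.0 0.0
0.1 0.3 0.2 7.6
0.2 1.3 0.7 15.1
0.3 3.0 1.6 22.5
0.4 5.2 2.9 29.6
0.5 8.1 4.5 36.4
0.6 11.6 6.4 42.9
0.7 15.6 8.7 49.0
0.8 20.2 11.2 54.5
0.9 25.2 13.9 59.5
1.0 30.6 16.9 64.0
1.1 36.3 20.1 67.7
1.2 42.4 23.5 70.8
1.3 48.7 26.9 73.2
1.4 55.2 30.5 74.9
```

Fingers shut with nothing between them, so I look.

```bash
python3 -c "
from h import *
im,d,P=cloud('wrist'); save(im,'w3'); np.savez('w3.npz',im=im,P=P)
im2,d,P=cloud('scene'); np.savez('s3.npz',im=im2,P=P)
b=cv2.resize(im2[165:230,155:235],(472,384)); save(cv2.resize(np.hstack([im[:,100:420],b]),(792,384)),'w3b')"
```

```text
(no output)
```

View pics/w3b.png

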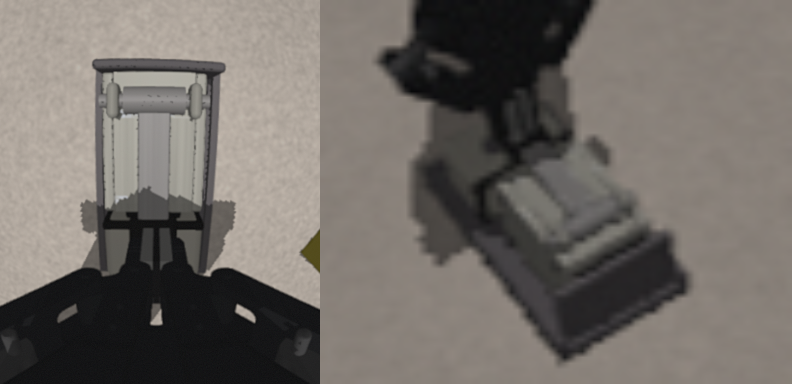

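```bash
python3 -c "
from h import *
im=np.load('w3.npz')['im']; c=im[190:340,180:330].astype(float); c=np.clip(255*(c/255)**.45,0,255).astype(np.uint8)
save(cv2.resize(c,(600,600),interpolation=cv2.INTER_CUBIC),'w3c')
P=np.load('w3.npz')['P']
for v in range(215,300,8): print(v,[tuple((P[v,u]*1000).round()) for u in(235,255,275)])"
```

```text
215 [(np.float64(539.0), np.float64(-200.0), np.float64(69.0)), (np.float64(545.0), np.float64(-209.0), np.float64(72.0)), (np.float64(540.0), np.float64(-227.0), np.float64(38.0))]
223 [(np.float64(536.0), np.float64(-201.0), np.float64(73.0)), (np.float64(542.0), np.float64(-211.0), np.float64(74.0)), (np.float64(547.0), np.float64(-220.0), np.float64(73.0))]
231 [(np.float64(532.0), np.float64(-204.0), np.float64(74.0)), (np.float64(541.0), np.float64(-211.0), np.float64(83.0)), (np.float64(542.0), np.float64(-222.0), np.float64(73.0))]
239 [(np.float64(532.0), np.float64(-204.0), np.float64(83.0)), (np.float64(541.0), np.float64(-211.0), np.float64(92.0)), (np.float64(542.0), np.float64(-222.0), np.float64(83.0))]
247 [(np.float64(532.0), np.float64(-205.0), np.float64(91.0)), (np.float64(541.0), np.float64(-211.0), np.float64(99.0)), (np.float64(542.0), np.float64(-221.0), np.float64(91.0))]
255 [(np.float64(533.0), np.float64(-205.0), np.float64(99.0)), (np.float64(541.0), np.float64(-211.0), np.float64(108.0)), (np.float64(542.0), np.float64(-221.0), np.float64(100.0))]
263 [(
[... 218 characters left out ...]
4.0), np.float64(122.0)), (np.float64(536.0), np.float64(-213.0), np.float64(112.0)), (np.float64(546.0), np.float64(-217.0), np.float64(122.0))]
279 [(np.float64(538.0), np.float64(-204.0), np.float64(126.0)), (np.float64(533.0), np.float64(-215.0), np.float64(112.0)), (np.float64(545.0), np.float64(-217.0), np.float64(127.0))]
287 [(np.float64(538.0), np.float64(-204.0), np.float64(132.0)), (np.float64(530.0), np.float64(-217.0), np.float64(112.0)), (np.float64(545.0), np.float64(-217.0), np.float64(132.0))]
295 [(np.float64(543.0), np.float64(-203.0), np.float64(144.0)), (np.float64(525.0), np.float64(-220.0), np.float64(111.0)), (np.float64(549.0), np.float64(-213.0), np.float64(143.0))]
```

View pics/w3c.png

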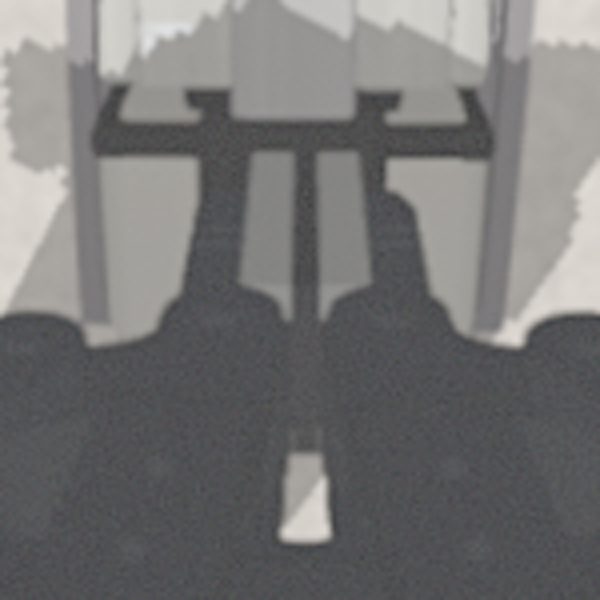

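```bash
python3 -c "
from h import *
P=np.load('w3.npz')['P']
c,s=np.cos(.505),np.sin(.505)
for v in (214,220,226,230,234,240,248):
  print(v)
  for u in range(226,286,4):
    p=P[v,u]*1000-[570.5,-194.5,10]; print('   ',u,(round(p[0]*c+p[1]*s),round(-p[0]*s+p[1]*c),round(p[2])),end='')
  print()
print(robot.sense()['joint_efforts'].round(1))"
```

```text
214
    226 (-43, 19, 25)    230 (-42, 16, 27)    234 (-42, 13, 28)    238 (-28, 9, 63)    242 (-29, 7, 62)    246 (-28, 5, 62)    250 (-28, 2, 63)    254 (-29, 0, 62)    258 (-28, -2, 63)    262 (-28, -4, 64)    266 (-29, -6, 62)    270 (-41, -10, 28)    274 (-41, -13, 29)    278 (-42, -15, 27)    282 (-45, -19, 19)
220
    226 (-44, 18, 32)    230 (-32, 13, 62)    234 (-32, 11, 63)    238 (-32, 9, 63)    242 (-31, 7, 64)    246 (-31, 5, 63)    250 (-31, 2, 65)    254 (-32, 0, 62)    258 (-32, -2, 63)    262 (-31, -4, 63)    266 (-32, -6, 63)    270 (-32, -8, 63)    274 (-32, -10, 62)    278 (-45, -15, 30)    282 (-45, -18, 30)
226
    226 (-47, 18, 34)    230 (-35, 13, 63)    234 (-35, 11, 63)    238 (-35, 9, 63)    242 (-35, 7, 63)    246 (-34, 5, 64)    250 (-35, 2, 63)    254 (-34, 0, 64)    258 (-35, -2, 63)    262 (-35, -4, 63)    266 (-34, -6, 64)    270 (-35, -8, 63)    274 (-35, -10, 64)    278 (-47, -15, 34)    282 (-47, -17, 34)
230
    226 (-50, 18, 34)    230 (-38, 13, 61)    234 (-37, 11, 64)    238 (-37, 9, 64)    242 (-37, 7, 63)    246 (-33, 4, 73)    250 (-34, 2, 7
[... 468 characters left out ...]
    282 (-53, -18, 34)
240
    226 (-57, 18, 34)    230 (-44, 13, 61)    234 (-38, 10, 74)    238 (-38, 8, 74)    242 (-38, 6, 75)    246 (-33, 4, 83)    250 (-34, 2, 83)    254 (-33, 0, 84)    258 (-34, -1, 83)    262 (-34, -3, 82)    266 (-33, -5, 84)    270 (-38, -8, 75)    274 (-37, -9, 75)    278 (-38, -12, 74)    282 (-58, -18, 33)
248
    226 (-63, 19, 34)    230 (-38, 12, 84)    234 (-38, 10, 83)    238 (-38, 8, 83)    242 (-34, 6, 90)    246 (-34, 4, 91)    250 (-34, 2, 91)    254 (-34, 0, 91)    258 (-34, -1, 91)    262 (-34, -3, 91)    266 (-34, -5, 90)    270 (-34, -7, 91)    274 (-38, -9, 83)    278 (-38, -11, 82)    282 (-38, -13, 83)
[ -0.  -45.7  -3.1 -17.6   0.   -0.   -0. ]
```

```bash
python3 -c "
from h import *
f=np.load('s3.npz'); P=f['P']*1000-[570.5,-194.5,10]; im=f['im'].astype(int)
c,s=np.cos(.505),np.sin(.505)
X=P[...,0]*c+P[...,1]*s; Y=-P[...,0]*s+P[...,1]*c; Z=P[...,2]
for v in range(172,206,2): print(v,[(int(X[v,u]),int(Y[v,u]),int(Z[v,u]),im[v,u].sum()//3) for u in range(180,200,3)])
C=cams.get_calibration('scene')
w=np.array([.5307,-.2166,.054]);q=C['R']@w+C['t'];print(C['mtx']@q/q[2])
w=np.array([.5307,-.2166,.079]);q=C['R']@w+C['t'];print(C['mtx']@q/q[2])
"
```

```text
172 [(-36, -19, 156, np.int64(18)), (-23, -14, 164, np.int64(15)), (-36, 0, 143, np.int64(17)), (-30, 7, 143, np.int64(15)), (-44, 23, 120, np.int64(17)), (-36, 29, 122, np.int64(15)), (-140, 88, -11, np.int64(113))]
174 [(-33, -21, 152, np.int64(15)), (-27, -14, 151, np.int64(17)), (-54, 6, 113, np.int64(15)), (-29, 5, 136, np.int64(18)), (-40, 20, 116, np.int64(15)), (-33, 27, 117, np.int64(13)), (-133, 83, -13, np.int64(134))]
176 [(-54, -15, 118, np.int64(39)), (-29, -15, 141, np.int64(15)), (-29, -5, 134, np.int64(18)), (-36, 7, 118, np.int64(15)), (-40, 18, 107, np.int64(35)), (-130, 69, -11, np.int64(57)), (-119, 76, -6, np.int64(127))]
178 [(-46, -19, 119, np.int64(16)), (-29, -16, 132, np.int64(18)), (-32, -5, 122, np.int64(18)), (-35, 5, 112, np.int64(15)), (-127, 55, -9, np.int64(61)), (-121, 64, -10, np.int64(69)), (-116, 73, -12, np.int64(130))]
180 [(-38, -24, 120, np.int64(15)), (-35, -15, 117, np.int64(19)), (-33, -6, 112, np.int64(14)), (-35, 3, 103, np.int64(44)), (-119, 50, -10, np.int64(66)), (-111, 58, -8, np.int64(69)), (-108, 68, -12, np.int64(130))]
182 [(-33,
[... 1896 characters left out ...]
 -31, -2, np.int64(39)), (-44, -27, 13, np.int64(43)), (-18, -27, 40, np.int64(56)), (-3, -23, 53, np.int64(128)), (2, -15, 53, np.int64(115)), (7, -7, 52, np.int64(112)), (20, -3, 62, np.int64(92))]
202 [(-50, -37, 4, np.int64(39)), (-47, -28, 0, np.int64(20)), (-25, -26, 21, np.int64(53)), (1, -26, 50, np.int64(67)), (7, -19, 50, np.int64(107)), (13, -11, 50, np.int64(105)), (31, -9, 68, np.int64(107))]
204 [(-40, -42, 8, np.int64(42)), (-40, -32, 0, np.int64(38)), (-26, -27, 10, np.int64(41)), (-1, -27, 36, np.int64(57)), (15, -24, 53, np.int64(109)), (28, -19, 62, np.int64(99)), (39, -14, 69, np.int64(77))]
[188.72249025 190.2652975    1.        ]
[187.68517387 185.45950643   1.        ]
```

```bash
python3 -c "
from h import *
def tool(f,p,q,um):
  P=np.load(f)['P']; R=Ro.from_quat([q[1],q[2],q[3],q[0]]).as_matrix()
  T=(P-np.array(p))@R*1000
  m=(np.linalg.norm(T,axis=-1)<150)&(np.abs(T[...,0])<14)&(T[...,2]<15)&(T[...,2]>-80)
  for zz in range(-60,12,4):
    k=m&(np.abs(T[...,2]-zz)<2); 
    if k.any(): Q=T[k]; print(f,zz,k.sum(),'x',Q[:,0].min().round(),Q[:,0].max().round(),'y',Q[:,1].min().round(),Q[:,1].max().round(), 'in',np.abs(Q[:,1]).min().round())
tool('w1.npz',[.51767,-.17828,.31541],[-.00703,.97018,.24223,-.00386],0)
s=robot.sense(); tool('w3.npz',s['tcp_pos'],s['tool_rot'],0)
"
```

```text
w1.npz -60 504 x -10.0 13.0 y -55.0 57.0 in 41.0
w1.npz -56 459 x -10.0 13.0 y -56.0 58.0 in 41.0
w1.npz -52 434 x -11.0 13.0 y -55.0 58.0 in 41.0
w1.npz -48 407 x -11.0 13.0 y -55.0 57.0 in 41.0
w1.npz -44 379 x -10.0 13.0 y -55.0 57.0 in 41.0
w1.npz -40 308 x -10.0 13.0 y -54.0 55.0 in 41.0
w1.npz -36 151 x -10.0 11.0 y -44.0 44.0 in 41.0
w1.npz -32 9 x -3.0 7.0 y -42.0 44.0 in 42.0
w3.npz -60 352 x -10.0 14.0 y -16.0 17.0 in 0.0
w3.npz -56 264 x -10.0 13.0 y -6.0 7.0 in 0.0
w3.npz -52 170 x 7.0 13.0 y -13.0 14.0 in 0.0
w3.npz -48 271 x 7.0 13.0 y -13.0 14.0 in 0.0
w3.npz -44 226 x 7.0 13.0 y -13.0 14.0 in 0.0
w3.npz -40 219 x 7.0 13.0 y -13.0 14.0 in 0.0
w3.npz -36 222 x 7.0 13.0 y -13.0 14.0 in 0.0
w3.npz -32 186 x 7.0 13.0 y -13.0 14.0 in 0.0
w3.npz -28 148 x 8.0 13.0 y -11.0 12.0 in 0.0
w3.npz -24 22 x 12.0 13.0 y -6.0 7.0 in 0.0
w3.npz -20 520 x 3.0 14.0 y -14.0 11.0 in 0.0
w3.npz -16 35 x 2.0 14.0 y -14.0 12.0 in 1.0
w3.npz 8 517 x -14.0 2.0 y -33.0 31.0 in 14.0
```

Both cloud checks show the fingertips lying 24 mm behind the reported TCP when shut (≈ 34 mm when open), so the fingers closed just above the paddle without touching it. I take this offset into account: open, go 22 mm lower, close.

Call:
arm_command(moves="0 0 0 0 0 0 0.3;0 0 0 0 0 0 0.3;0 0 0 0 0 0 0.3;0 0 0 0 0 0 0.3;0 0 -8 0 0.01 0 0.3;0 0 -8 0 0 0 0.3;0 0 -6 0 0 0 0.3;0 0 0 0 0 0 0.6;0 0 0 0 0 0 0.8;0 0 0 0 0 0 1;0 0 0 0 0 0 1;0 0 0 0 0 0 1;0 0 0 0 0 0 1", force=20)

```text
time_s: 6.0
tcp_pos: [0.5298, -0.2162, 0.0288]
tool_rot: [0.0, 0.968, 0.252, -0.002]
wrist_force: [-0.7, 0.7, -1.3]
opening: 0.299
```

Paddle is held (25 mm). I swing it up along the arc.

Call:
arm_command(moves="0.3 0.2 7.6 0 0 0 1;1 0.5 7.5 0 0 0 1;1.7 0.9 7.4 0 0 0 1;2.2 1.3 7.1 0 0 0 1;2.9 1.6 6.8 0 0 0 1;3.5 1.9 6.5 0 0 0 1;0 0 0 0 0 0 1")

```text
time_s: 6.7
tcp_pos: [0.5416, -0.2089, 0.0749]
tool_rot: [-0.0, 0.968, 0.252, -0.002]
wrist_force: [0.6, 0.7, -3.3]
opening: 0.298
```

```bash
python3 -c "
from h import *
goal(.5298+.0116,-.2162+.0064,.0288+.0429,.505)"
```

```text
t 6.7 dmm [-0.2 -0.9 -3.2] rot [ 0.001  -0.0042 -0.0041] F [ 0.6  0.7 -3.3] op 0.298 tcp [ 541.6 -208.9   74.9]
```

Call:
arm_command(moves="3.8 1.4 2.5 0 0 0 1;4.6 2.5 5 0 0 0 1;5 2.7 4.8 0 0 0 1;5.4 3 4.3 0 0 0 1;5.7 3.2 3.6 0 0 0 1;6.1 3.4 3 0 0 0 1;6.3 3.4 2.2 0 0 0 1;6.5 3.6 1.5 0 0 0 1;0 0 0 0 0 0 1")

```text
time_s: 7.6
tcp_pos: [0.5836, -0.1856, 0.1037]
tool_rot: [-0.0, 0.968, 0.251, -0.008]
wrist_force: [-1.7, -1.0, -2.5]
opening: 0.301
```

```bash
python3 -c "
from h import *
goal(.5298+.0552,-.2162+.0305,.0288+.0749,.505)"
```

```text
t 7.6 dmm [ 1.4 -0.1 -0. ] rot [ 0.003  -0.0154 -0.0022] F [-1.7 -1.  -2.5] op 0.301 tcp [ 583.6 -185.6  103.7]
```

Call:
arm_command(moves="7.2 3.6 0.8 0 0 0 1;6.6 3.7 0.2 0 0 0 1;6.6 3.7 -0.6 0 0 0 1;6.6 3.6 -1.4 0 0 0 1;6.4 3.5 -2.1 0 0 0 1;6.1 3.4 -2.8 0 0 0 1;6 3.3 -3.5 0 0 0 1;5 2.8 -3.6 0 0 0 1;0 0 0 0 0 0 1")

```text
time_s: 8.5
tcp_pos: [0.6409, -0.1548, 0.0913]
tool_rot: [-0.0, 0.968, 0.251, -0.005]
wrist_force: [-1.6, -0.7, -0.3]
opening: 0.296
```

```bash
python3 -c "
from h import *
goal(.5298+.1056,-.2162+.0584,.0288+.0615,.505)"
```

```text
t 8.5 dmm [-5.5 -3.  -1. ] rot [ 0.0024 -0.0096 -0.0025] F [-1.6 -0.7 -0.3] op 0.296 tcp [ 640.9 -154.8   91.3]
```

Call:
arm_command(moves="0 0 0 0 0 0 0.4;0 0 0 0 0 0 0.4;0 0 0 0 0 0 0.3;0 0 30 0 0.005 0 0;0 0 40 0 0 0 0;-20 -10 40 0 0 0 0;-30 -15 40 0 0 0 0;-30 -15 20 0 0 0 0;-30 -15 0 0 0 0 0;0 0 0 0 0 0 0;0 0 0 0 0 0 0;0 0 0 0 0 0 0")

```text
time_s: 9.7
tcp_pos: [0.5304, -0.2082, 0.2678]
tool_rot: [0.0, 0.968, 0.252, -0.002]
wrist_force: [0.8, -0.9, -0.4]
opening: 1.001
```

```bash
cat > look.py <<'E'
from h import *
im,d,P=cloud("wrist"); np.savez("w4.npz",im=im,P=P); save(im,"w4")
goal(.562,-.199,.2,.505)
m=(P[...,0]>.4)&(P[...,0]<.7)&(P[...,1]>-.32)&(P[...,1]<-.1)
for z0,z1 in((.058,.068),(.074,.085),(.038,.05),(.1,.15)):
    k=(m&(P[...,2]>z0)&(P[...,2]<z1)).astype(np.uint8)
    n,l,st,c=cv2.connectedComponentsWithStats(k)
    for i in range(1,n):
        if st[i,4]<60: continue
        Q=P[l==i]; r=cv2.minAreaRect((Q[:,:2]*1000).astype(np.float32))
        print(z0,z1,st[i,4],c[i].round(),Q.mean(0).round(4),np.round(r[0],1),np.round(r[1],1),round(r[2],1))
E
python3 look.py
```

```text
t 9.75 dmm [ 31.3   8.8 -67.7] rot [ 0.0014 -0.0032 -0.005 ] F [-0.1 -0.2  0. ] op 0.997 tcp [ 530.7 -207.8  267.7]
0.058 0.068 109 [247.  94.] [ 0.5996 -0.1575  0.0635] [ 598.5 -157.2] [10.  19.8] 28.8
0.058 0.068 100 [276.  95.] [ 0.6164 -0.189   0.0635] [ 615.7 -190. ] [11.  18.4] 23.5
0.058 0.068 1839 [260. 130.] [ 0.5692 -0.1937  0.0636] [ 570.8 -193.5] [56.3 54.2] 28.7
0.074 0.085 74 [244. 103.] [ 0.589  -0.161   0.0761] [ 588.9 -160.4] [16.8  7.2] 29.0
0.074 0.085 73 [278. 104.] [ 0.6079 -0.1961  0.0763] [ 607.9 -196.4] [16.9  6. ] 28.6
0.074 0.085 238 [261. 103.] [ 0.5985 -0.1785  0.0768] [ 598.5 -178.7] [10.8 29.5] 29.4
0.038 0.05 1538 [258. 174.] [ 0.5152 -0.2216  0.0435] [ 517.5 -220.6] [54.2 64.2] 27.2
0.1 0.15 737 [263.  71.] [ 0.6271 -0.1632  0.1317] [ 625.7 -164.6] [31.5 25. ] 28.5
```

View pics/w4.png

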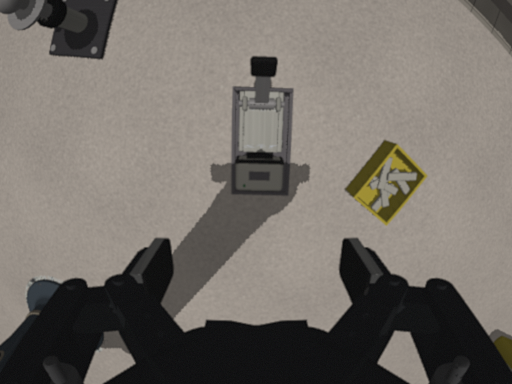

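Handle is up: paddle at (263,66) (≈ 2.1–2.2 rad, at its stop), block at (260,130), origin now ≈(572,-193). Next I descend to grip the block's sides.

Call:
arm_command(moves="6 2 -10 0 0 -0.005 0;8 2 -25 0 0 0 0;8 2 -30 0 0 0 0;6 2 -30 0 0 0 0;3 1 -30 0 0 0 0;0 0 -30 0 0 0 0;0 0 -25 0 0 0 0;0 0 -12 0 0 0 0;0 0 0 0 0 0 0;0 0 0 0 0 0 0")

```text
time_s: 10.75
tcp_pos: [0.5696, -0.1862, 0.0581]
tool_rot: [-0.005, 0.967, 0.256, -0.002]
wrist_force: [0.2, -0.2, -0.1]
opening: 1.001
```

```bash
python3 -c "
from h import *
goal(.5617,-.1988,.007,.505)"
```

```text
t 10.75 dmm [ -7.9 -12.6 -51.1] rot [-0.0088 -0.0066 -0.0135] F [ 0.2 -0.2 -0.1] op 1.001 tcp [ 569.6 -186.2   58.1]
```

Call:
arm_command(moves="-4 -6 0 -0.004 -0.003 -0.007 0;-4 -6 0 -0.004 -0.003 -0.006 0;0 0 -8 0 0 0 0;0 0 -8 0 0 0 0;0 0 0 0 0 0 0;0 0 0 0 0 0 0")

```text
time_s: 11.35
tcp_pos: [0.5637, -0.2008, 0.0453]
tool_rot: [0.002, 0.969, 0.249, 0.003]
wrist_force: [0.4, -0.3, 0.1]
opening: 1.003
```

```bash
python3 -c "
from h import *
goal(.5617,-.1988,.007,.505)"
```

```text
t 11.35 dmm [ -2.    2.  -38.3] rot [0.0031 0.0078 0.0022] F [ 0.4 -0.3  0.1] op 1.003 tcp [ 563.7 -200.8   45.3]
```

Call:
arm_command(moves="-1 1 -10 0.003 0.008 0 0;-1 1 -10 0 0 0 0;0 0 -10 0 0 0 0;0 0 -7 0 0 0 0;0 0 0 0 0 0 0.2;0 0 0 0 0 0 0.2;0 0 0 0 0 0 0.2")

```text
time_s: 12.05
tcp_pos: [0.5612, -0.1977, 0.0039]
tool_rot: [-0.001, 0.968, 0.249, -0.001]
wrist_force: [0.4, -0.2, 0.5]
opening: 0.805
```

```bash
python3 -c "
from h import *
goal(.5617,-.1988,.007,.505)
im,d,P=cloud('wrist'); save(im,'w5'); np.savez('w5.npz',im=im,P=P)
p=(P*1000-[572.2,-193,10]); c,s=np.cos(.505),np.sin(.505)
X=p[...,0]*c+p[...,1]*s; Y=-p[...,0]*s+p[...,1]*c; Z=p[...,2]
m=(np.abs(Y)>28)&(np.abs(Y)<60)&(Z>12)&(Z<120)&(X>-30)&(X<10)
for z in range(12,90,6):
  for sg in(1,-1):
    k=m&(np.abs(Z-z)<3)&(sg*Y>0)
    if k.any(): print(z,sg,k.sum(),np.abs(Y[k]).min().round(1),np.abs(Y[k]).max().round(1),X[k].min().round(),X[k].max().round())
"
```

```text
t 12.05 dmm [ 0.5 -1.1  3.1] rot [-0.0012 -0.0025  0.0012] F [ 0.4 -0.2  0.5] op 0.805 tcp [ 561.2 -197.7    3.9]
24 1 32 34.4 41.0 -19.0 1.0
24 -1 95 33.3 40.7 -22.0 1.0
30 1 214 34.1 48.1 -22.0 1.0
30 -1 210 33.2 46.9 -22.0 1.0
36 1 262 34.1 48.4 -23.0 1.0
36 -1 269 33.3 47.4 -21.0 1.0
42 1 279 34.1 48.5 -22.0 1.0
42 -1 284 33.2 47.3 -22.0 1.0
48 1 349 29.1 48.2 -22.0 1.0
48 -1 323 33.2 47.5 -22.0 1.0
54 1 298 28.0 48.1 -23.0 1.0
54 -1 298 33.2 47.1 -21.0 1.0
60 1 302 34.0 51.7 -12.0 2.0
60 -1 296 33.0 45.9 -14.0 2.0
66 1 380 34.7 59.9 -5.0 4.0
66 -1 390 33.7 59.6 -5.0 4.0
72 1 966 30.7 60.0 -23.0 3.0
72 -1 1017 31.0 60.0 -23.0 4.0
78 1 1465 30.0 60.0 -23.0 3.0
78 -1 1475 29.8 60.0 -23.0 4.0
84 1 591 28.0 60.0 -23.0 7.0
84 -1 593 28.2 60.0 -23.0 7.0
```

View pics/w5.png

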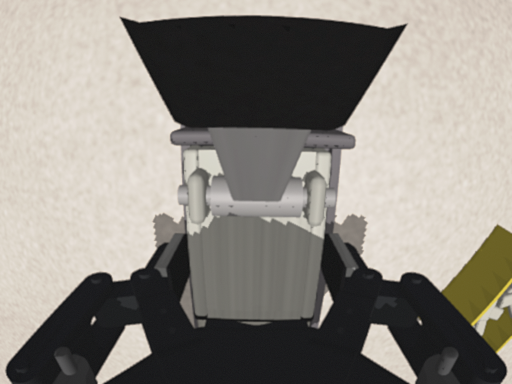

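Fingers at (180,265) and (345,265) straddle the block evenly, tips ≈ 24 mm above its underside; the paddle is clear of the camera. I grip and lift.

Call:
arm_command(moves="0 0 0 0 0 0 0.5;0 0 0 0 0 0 1;0 0 0 0 0 0 1;0 0 0 0 0 0 1;0 0 0 0 0 0 1;0 0 0 0 0 0 1;0 0 4 0 0 0 1;0 0 8 0 0 0 1;0 0 10 0 0 0 1;0 0 10 0 0 0 1;0 0 0 0 0 0 1;0 0 0 0 0 0 1", force=60)

```text
time_s: 13.3
tcp_pos: [0.5576, -0.1974, 0.0369]
tool_rot: [-0.002, 0.968, 0.249, -0.004]
wrist_force: [0.1, 0.2, -6.6]
opening: 0.625
```

```bash
python3 -c "
from h import *
goal(.5617,-.1988,.3,.505)
t=np.load('top0.npz');s=np.load('scene0.npz')
from scipy.optimize import least_squares
for n,f in(('top',t),('scene',s)):
  P=f['P']; m=(np.linalg.norm(P[...,:2]-[.59,.143],axis=-1)<.05)&(P[...,2]>.10); Q=P[m]
  print(n,np.histogram(Q[:,2],bins=np.arange(.1,.21,.006)))
  b=Q[Q[:,2]>Q[:,2].max()-.03]
  r=least_squares(lambda c:np.linalg.norm(b-c,axis=1)-.019,[.59,.143,.175],loss='soft_l1',f_scale=.002); print(len(b),r.x.round(4),np.abs(r.fun).mean())
"
```

```text
t 13.3 dmm [  4.1  -1.4 263.1] rot [-0.0025 -0.0085  0.0017] F [ 0.1  0.2 -6.6] op 0.625 tcp [ 557.6 -197.4   36.9]
top (array([  2,   0,   0,   0,   0,   0,   8, 385,  59,   0,   0,   4,  15,
        40,  92,  86,   2,   0]), array([0.1  , 0.106, 0.112, 0.118, 0.124, 0.13 , 0.136, 0.142, 0.148,
       0.154, 0.16 , 0.166, 0.172, 0.178, 0.184, 0.19 , 0.196, 0.202,
       0.208]))
239 [0.5891 0.1445 0.1753] 0.0008704734965097938
scene (array([ 46,   6,   1,   0,   0,   0,   8, 147,  66,   3,   1,   8,  12,
        29,  32,  38,   1,   0]), array([0.1  , 0.106, 0.112, 0.118, 0.124, 0.13 , 0.136, 0.142, 0.148,
       0.154, 0.16 , 0.166, 0.172, 0.178, 0.184, 0.19 , 0.196, 0.202,
       0.208]))
119 [0.5889 0.1414 0.1759] 0.0012039546026468735
```

Coupler is held (weight ≈6.6 N). Ball estimates: top (589,144.5,175), scene (589,141.4,176); flange top 147. I lift and take it beside the ball for a close wrist look at both.

Call:
arm_command(moves="0 0 20 0 0.008 0 1;0 0 30 0 0 0 1;0 5 35 0 0 0 1;2 15 35 0 0 0 1;3 25 30 0 0 0 1;3 25 20 0 0 0 1;3 25 15 0 0 0 1;3 25 0 0 0 0 1;3 25 0 0 0 0 1;3 25 0 0 0 0 1;0 20 0 0 0 0 1;0 15 0 0 0 0 1;0 8 0 0 0 0 1;0 0 0 0 0 0 1;0 0 0 0 0 0 1;0 0 0 0 0 0 1;0 0 0 0 0 0 1")

```text
time_s: 15.0
tcp_pos: [0.5688, 0.0196, 0.2238]
tool_rot: [-0.004, 0.969, 0.246, -0.014]
wrist_force: [0.9, -0.8, -6.7]
opening: 0.624
```

```bash
cat > look6.py <<'E'
from h import *
from scipy.optimize import least_squares
im,d,P=cloud("wrist"); save(im,"w6"); np.savez("w6.npz",im=im,P=P)
s=robot.sense(); goal(.5786,.1372,.225,.505)
q=s["tool_rot"]; R=Ro.from_quat([q[1],q[2],q[3],q[0]]).as_matrix(); tcp=s["tcp_pos"]
m=(np.linalg.norm(P[...,:2]-[.589,.143],axis=-1)<.03)&(P[...,2]>.16)&(P[...,2]<.2); b=P[m]; print("ball px",len(b))
if len(b)>30:
    r=least_squares(lambda c:np.linalg.norm(b-c,axis=1)-.019,[.589,.143,.176],loss='soft_l1',f_scale=.002); print("ball",r.x.round(4),np.abs(r.fun).mean())
f=(np.linalg.norm(P[...,:2]-[.589,.143],axis=-1)<.045)&(P[...,2]>.140)&(P[...,2]<.155); F=P[f]
print("flange",len(F),np.median(F[:,2]).round(4))
rr=cv2.minEnclosingCircle((F[:,:2]*1000).astype(np.float32)); print(rr)
# coupler in hand, tool frame
T=(P-tcp)@R*1000; z=-T[...,2]-6   # height above underside
for lo,hi in((49,58),(64,74),(28,38)):
    k=((z>lo)&(z<hi)&(np.abs(T[...,1])<32)&(T[...,0]>-90)&(T[...,0]<70)).astype(np.uint8)
    n,l,st,c=cv2.connectedComponentsWithStats(k)
    for i in range(1,n):
        if st[i,4]>150: Q=T[l==i]; print(lo,st[i,4],c[i].round(),"x",np.percentile(Q[:,0],[1,99]).round(1),"y",np.percentile(Q[:,1],[1,99]).round(1),"z",np.median(Q[:,2]).round(1))
E
python3 look6.py
```

```text
t 15.05 dmm [  9.8 117.8   1.1] rot [-0.0006 -0.0285  0.0089] F [ 1.1  0.2 -7.5] op 0.624 tcp [568.8  19.4 223.9]
ball px 1904
ball [0.5898 0.1429 0.1753] 0.000414109520667063
flange 2175 0.1464
((590.03271484375, 142.85353088378906), 33.98139572143555)
49 1023 [204. 163.] x [44.9 57.5] y [-25.5 -11.1] z -58.8
49 899 [314. 165.] x [44.1 56.9] y [14.5 27.8] z -58.9
49 13623 [256. 266.] x [-17.2  32.2] y [-28.1  28.7] z -58.9
64 708 [198. 199.] x [34.5 50.7] y [-21.4 -16. ] z -71.7
64 722 [317. 200.] x [34.  50.1] y [18.1 23.6] z -71.7
64 1919 [258. 202.] x [37.3 47.1] y [-13.6  15.8] z -71.6
64 269 [176. 280.] x [12.4 14.3] y [-32.  -24.4] z -75.8
64 228 [335. 281.] x [12.3 14.1] y [24.9 31.9] z -76.4
28 432 [252. 320.] x [-42.6 -33.5] y [-29.7  30.8] z -39.3
```

View pics/w6.png

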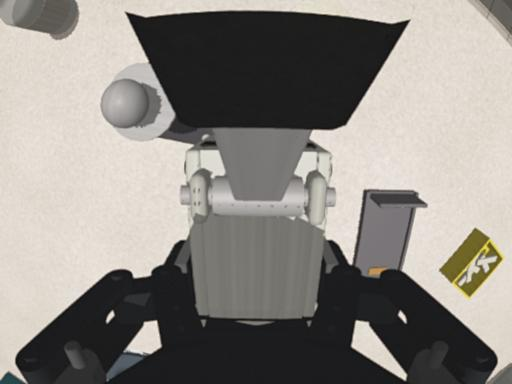

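Wrist view: ball at (125,103), flange around it, block (255,265) well held; ball centre (590,143,175), flange top 146 agrees; the socket axis is 12.3 mm ahead of the TCP. Target TCP over the ball is (578.8,137.7), and seating is expected near TCP z ≈ 0.145.

Call:
arm_command(moves="0 10 0 0 -0.015 0.005 1;2 20 0 0 -0.013 0.004 1;2 25 0 0 0 0 1;2 25 0 0 0 0 1;2 20 0 0 0 0 1;1 10 0 0 0 0 1;0 0 0 0 0 0 1;0 0 0 0 0 0 1;0 0 0 0 0 0 1")

```text
time_s: 15.95
tcp_pos: [0.5764, 0.1315, 0.2238]
tool_rot: [0.0, 0.969, 0.247, 0.001]
wrist_force: [0.0, 0.4, -6.3]
opening: 0.624
```

```bash
python3 -c "
from h import *
goal(.5788,.1377,.195,.505)"
```

```text
t 15.95 dmm [  2.4   6.2 -28.8] rot [0.0001 0.0022 0.0055] F [ 0.   0.4 -6.3] op 0.624 tcp [576.4 131.5 223.8]
```

Call:
arm_command(moves="1 3 -6 0 0.002 0.005 1;1 3 -6 0 0 0 1;0 0 -6 0 0 0 1;0 0 -4 0 0 0 1;0 0 0 0 0 0 1;0 0 0 0 0 0 1;0 0 0 0 0 0 1")

```text
time_s: 16.65
tcp_pos: [0.5788, 0.1335, 0.1987]
tool_rot: [0.001, 0.969, 0.247, -0.001]
wrist_force: [0.4, 0.4, -7.0]
opening: 0.624
```

```bash
python3 -c "
from h import *
goal(.5788,.1377,.19,.505)
"; sed -i 's/<.03)&(P\[...,2\]>.16)/<.03)\&(P[...,2]>.16)/' look6.py; python3 look6.py | head -5
```

```text
t 16.65 dmm [ 0.   4.2 -8.7] rot [ 0.0025 -0.0017  0.0061] F [ 0.4  0.4 -7. ] op 0.624 tcp [578.8 133.5 198.7]
t 16.7 dmm [-0.2  3.7 26.2] rot [ 0.0025 -0.0015  0.0061] F [-0.3 -0.2 -6.8] op 0.625 tcp [578.8 133.5 198.8]
ball px 0
flange 0 nan
((0.0, 0.0), 0.0)
49 1024 [204. 163.] x [44.7 57.3] y [-25.4 -10.9] z -58.7
  return _methods._mean(a, axis=axis, dtype=dtype,
  ret = ret.dtype.type(ret / rcount)
```

Call:
arm_command(moves="0 2 0 0 0 0.006 1;0 2 0 0 0 0 1;0 0 0 0 0 0 1;0 0 0 0 0 0 1;0 0 0 0 0 0 1")

```text
time_s: 17.2
tcp_pos: [0.5792, 0.1384, 0.1997]
tool_rot: [0.001, 0.968, 0.25, -0.0]
wrist_force: [0.2, -0.1, -6.3]
opening: 0.621
```

```bash
python3 -c "
from h import *
goal(.5788,.1377,.19,.505)"
```

```text
t 17.2 dmm [-0.4 -0.7 -9.7] rot [ 0.0019  0.0003 -0.0008] F [ 0.2 -0.1 -6.3] op 0.621 tcp [579.2 138.4 199.7]
```

Call:
arm_command(moves="0 0 -3 0 0 0 1;0 0 -3 0 0 0 1;0 0 -2 0 0 0 1;0 0 -2 0 0 0 1;0 0 -2 0 0 0 1;0 0 -2 0 0 0 1;0 0 -2 0 0 0 1;0 0 0 0 0 0 1")

```text
time_s: 18.0
tcp_pos: [0.579, 0.138, 0.1818]
tool_rot: [0.001, 0.968, 0.25, -0.001]
wrist_force: [0.2, -0.7, -6.4]
opening: 0.626
```

```bash
python3 -c "
from h import *
goal(.5788,.1377,.17,.505)"
```

```text
t 18.0 dmm [ -0.2  -0.3 -11.8] rot [ 0.0023 -0.0006 -0.0005] F [ 0.2 -0.7 -6.4] op 0.626 tcp [579.  138.  181.8]
```

Call:
arm_command(moves="0 0 -2 0 0 0 1;0 0 -2 0 0 0 1;0 0 -2 0 0 0 1;0 0 -2 0 0 0 1;0 0 -2 0 0 0 1;0 0 -2 0 0 0 1;0 0 -2 0 0 0 1;0 0 -2 0 0 0 1;0 0 -2 0 0 0 1;0 0 0 0 0 0 1")

```text
time_s: 19.0
tcp_pos: [0.5792, 0.138, 0.1623]
tool_rot: [0.001, 0.968, 0.25, -0.0]
wrist_force: [0.1, 0.3, -7.6]
opening: 0.625
```

```bash
python3 -c "
from h import *
goal(.5788,.1377,.145,.505)"
```

```text
t 19.0 dmm [ -0.4  -0.3 -17.3] rot [ 0.0022 -0.0003 -0.0004] F [ 0.1  0.3 -7.6] op 0.625 tcp [579.2 138.  162.3]
```

Call:
arm_command(moves="0 0 -2 0 0 0 1;0 0 -2 0 0 0 1;0 0 -2 0 0 0 1;0 0 -2 0 0 0 1;0 0 -1.5 0 0 0 1;0 0 -1 0 0 0 1;0 0 -1 0 0 0 1;0 0 0 0 0 0 1")

```text
time_s: 19.8
tcp_pos: [0.5794, 0.138, 0.1499]
tool_rot: [0.001, 0.968, 0.25, -0.0]
wrist_force: [0.1, 0.6, -6.9]
opening: 0.626
```

Call:
arm_command(moves="0 0 -1 0 0 0 1;0 0 -1 0 0 0 1;0 0 0 0 0 0 1")

```text
time_s: 20.1
tcp_pos: [0.5795, 0.1381, 0.1479]
tool_rot: [0.001, 0.968, 0.25, -0.0]
wrist_force: [0.6, -0.2, -7.2]
opening: 0.623
```

Call:
arm_command(moves="0 0 -0.7 0 0 0 1;0 0 -0.7 0 0 0 1;0 0 0 0 0 0 1")

```text
time_s: 20.4
tcp_pos: [0.5796, 0.1381, 0.1464]
tool_rot: [0.001, 0.968, 0.25, -0.0]
wrist_force: [0.1, -0.1, -6.4]
opening: 0.622
```

Call:
arm_command(moves="0 0 -0.6 0 0 0 1;0 0 -0.6 0 0 0 1;0 0 0 0 0 0 1")

```text
time_s: 20.7
tcp_pos: [0.5796, 0.1381, 0.1452]
tool_rot: [0.001, 0.968, 0.25, 0.0]
wrist_force: [0.5, 0.2, -6.6]
opening: 0.619
```

Call:
arm_command(moves="0 0 -0.5 0 0 0 1;0 0 0 0 0 0 1")

```text
time_s: 20.9
tcp_pos: [0.5796, 0.1381, 0.1446]
tool_rot: [0.001, 0.968, 0.25, 0.0]
wrist_force: [-0.2, 0.1, -7.5]
opening: 0.626
```

Not touching yet; I keep feeling in sub-millimetre steps.

Call:
arm_command(moves="0 0 -0.5 0 0 0 1;0 0 -0.5 0 0 0 1;0 0 0 0 0 0 1")

```text
time_s: 21.2
tcp_pos: [0.5798, 0.1382, 0.1445]
tool_rot: [0.001, 0.968, 0.25, 0.0]
wrist_force: [-0.4, 0.5, -7.0]
opening: 0.626
```

Call:
arm_command(moves="0 0 -0.5 0 0 0 1;0 0 -0.5 0 0 0 1;0 0 0 0 0 0 1")

```text
time_s: 21.5
tcp_pos: [0.5799, 0.1382, 0.1444]
tool_rot: [0.001, 0.968, 0.25, 0.001]
wrist_force: [-1.0, -0.7, -5.1]
opening: 0.621
```

Call:
arm_command(moves="0 0 -0.5 0 0 0 1;0 0 0 0 0 0 1")

```text
time_s: 21.7
tcp_pos: [0.58, 0.1382, 0.1444]
tool_rot: [0.001, 0.968, 0.25, 0.001]
wrist_force: [-1.6, -0.6, -4.3]
opening: 0.622
```

Contact at z 0.1444, as predicted (0.145), with the weight going over to the ball. I confirm with a slightly firmer step.

Call:
arm_command(moves="0 0 -1.5 0 0 0 1;0 0 -1.5 0 0 0 1")

```text
time_s: 21.9
tcp_pos: [0.58, 0.1382, 0.1441]
tool_rot: [0.002, 0.968, 0.25, 0.001]
wrist_force: [-5.9, -2.4, 7.7]
opening: 0.627
```

Call:
arm_command(moves="0 0 -2 0 0 0 1;0 0 -2 0 0 0 1")

```text
time_s: 22.1
tcp_pos: [0.5801, 0.1381, 0.1441]
tool_rot: [0.003, 0.968, 0.25, 0.001]
wrist_force: [-6.3, -3.0, 8.9]
opening: 0.628
```

Call:
arm_command(moves="-0.6 -0.3 0.2 0 0 0 1;0 0 0 0 0 0 1;0 0 0 0 0 0 0.3;0 0 0 0 0 0 0.2;0 0 0 0 0 0 0;0 0 0 0 0 0 0;0 0 0 0 0 0 0")

```text
time_s: 22.8
tcp_pos: [0.5837, 0.1398, 0.1465]
tool_rot: [0.002, 0.968, 0.25, 0.007]
wrist_force: [0.3, 0.7, -0.0]
opening: 1.0
```

```bash
cat > look7.py <<'E'
from h import *
im,d,P=cloud("wrist"); save(im,"w7"); np.savez("w7.npz",im=im,P=P)
s=robot.sense(); goal(.5788,.1377,.144,.505)
p=P*1000-[589.9,142.9,149.3]; c,k=np.cos(.505),np.sin(.505)
X=p[...,0]*c+p[...,1]*k; Y=-p[...,0]*k+p[...,1]*c; Z=p[...,2]
for nm,x0,x1,y0,y1,z0,z1 in(("top",-25,18,-25,25,46,57.5),("lugL",15,45,14,25,62,76),("lugR",15,45,-25,-14,62,76),("roller",15,45,-13,13,62,76),("head",-88,-32,-36,36,24,44),("handle",-90,110,-14,14,80,160)):
    m=(X>x0)&(X<x1)&(Y>y0)&(Y<y1)&(Z>z0)&(Z<z1)
    if m.sum()<30: print(nm,m.sum()); continue
    A=np.c_[X[m],Y[m],np.ones(m.sum())]; f=np.linalg.lstsq(A,Z[m],rcond=None)[0]
    print(nm,m.sum(),"X",np.percentile(X[m],[1,99]).round(1),"Y",np.percentile(Y[m],[1,99]).round(1),"Z",np.median(Z[m]).round(1),"slope",f[:2].round(3))
E
python3 look7.py
```

```text
t 22.85 dmm [-4.9 -2.1 -2.5] rot [0.0008 0.014  0.0002] F [-0.2  0.2  0.8] op 1.004 tcp [583.7 139.8 146.5]
top 10577 X [-24.4  17.7] Y [-24.5  24.5] Z 54.3 slope [-0.113  0.001]
lugL 644 X [25.4 40.9] Y [14.1 22.4] Z 63.3 slope [-0.069  0.049]
lugR 640 X [25.  40.5] Y [-22.6 -14.1] Z 63.4 slope [-0.078 -0.063]
roller 2051 X [28.2 42.8] Y [-12.7  12.7] Z 63.8 slope [ 0.935 -0.016]
head 91 X [-47.4 -43.9] Y [-31.5  33.5] Z 38.9 slope [ 0.05  -0.004]
handle 12855 X [ 2.6 66.3] Y [-13.5  13.6] Z 103.0 slope [-0.15  -0.028]
```

Released: the coupler rests on the ball and leaned back 0.11 rad onto the flange (handle weight), which pressing the handle will level. I rise clear and check where the handle is.

Call:
arm_command(moves="0 0 8 0 0 0 0;0 0 15 0 0.01 0 0;0 0 25 0 0 0 0;0 0 30 0 0 0 0;0 0 30 0 0 0 0.5;0 0 25 0 0 0 1;0 0 0 0 0 0 1;0 0 0 0 0 0 1;0 0 0 0 0 0 1")

```text
time_s: 23.75
tcp_pos: [0.5824, 0.14, 0.2876]
tool_rot: [0.001, 0.968, 0.25, 0.002]
wrist_force: [0.2, -0.5, -0.3]
opening: 0.144
```

```bash
python3 look7.py; cat > han.py <<'E'
from h import *
for n in("scene","top"):
    im,d,P=cloud(n)
    p=P*1000-[589.9,142.9,149.3]; c,k=np.cos(.505),np.sin(.505)
    X=p[...,0]*c+p[...,1]*k; Y=-p[...,0]*k+p[...,1]*c; Z=p[...,2]
    m=(X>-100)&(X<115)&(np.abs(Y)<16)&(Z>48)&(Z<140)
    for z in range(48,140,6):
        q=m&(np.abs(Z-z)<3)
        if q.any(): print(n,z,q.sum(),"X",np.percentile(X[q],[5,95]).round(),"Y",np.percentile(Y[q],[5,95]).round())
E
python3 han.py
```

```text
t 23.8 dmm [  -3.4   -2.1 -143.1] rot [ 0.0005  0.0038 -0.0007] F [-0.3  0.4 -0.6] op 0.056 tcp [582.2 139.8 287.1]
top 2776 X [-24.3  17.7] Y [-24.5  24.4] Z 54.6 slope [-0.113 -0.002]
lugL 126 X [24.6 41.1] Y [16.4 22. ] Z 63.4 slope [-0.066 -0.002]
lugR 132 X [24.1 40.3] Y [-22.7 -14.4] Z 63.4 slope [-0.064 -0.014]
roller 460 X [27.8 43.3] Y [-12.8  12.2] Z 63.9 slope [ 0.878 -0.011]
head 1695 X [-85.6 -37.2] Y [-30.3  31.7] Z 40.0 slope [-0.241 -0.001]
handle 2029 X [46.4 85.9] Y [-13.1  11.7] Z 117.2 slope [ 0.83  -0.018]
scene 48 22 X [ 0. 44.] Y [-14.  12.]
scene 54 114 X [-26.  39.] Y [-14.  15.]
scene 60 40 X [-28.  38.] Y [-15.  12.]
scene 66 14 X [28. 38.] Y [-13.  14.]
scene 72 7 X [35. 45.] Y [-10.   4.]
scene 78 1 X [49. 49.] Y [-9. -9.]
scene 84 4 X [45. 54.] Y [-11.  -6.]
scene 90 4 X [51. 58.] Y [-9. -1.]
scene 96 3 X [55. 62.] Y [-9.  2.]
scene 102 1 X [60. 60.] Y [-10. -10.]
scene 108 3 X [64. 71.] Y [-14. -12.]
scene 114 7 X [67. 76.] Y [-15.   1.]
scene 120 7 X [72. 82.] Y [-15.   9.]
scene 126 16 X [78. 86.] Y [-14.   6.]
scene 132 7 X [80. 84.] Y [-11.   7.]
```

Handle is up at about 2.1–2.2 rad with its tip near coupler x 88, z 130. I move over and behind it with shut fingers.

Call:
arm_command(moves="10 5 4 0 0 0 1;20 11 0 0 0 0 1;25 13 0 0 0 0 1;25 13 0 0 0 0 1;20 11 0 0 0 0 1;10 6 0 0 0 0 1;0 0 0 0 0 0 1;0 0 0 0 0 0 1")

```text
time_s: 24.7
tcp_pos: [0.6987, 0.202, 0.2849]
tool_rot: [0.001, 0.968, 0.249, -0.002]
wrist_force: [0.3, 0.4, 0.2]
opening: 0.0
```

```bash
cat > rel.py <<'E'
from h import *
s=robot.sense(); p=s["tcp_pos"]*1000+[0,0,24]-[589.9,142.9,149.3]; c,k=np.cos(.505),np.sin(.505)
print("finger tip in coupler x,y,z:",round(p[0]*c+p[1]*k,1),round(-p[0]*k+p[1]*c,1),round(p[2],1)); goal(.59,.14,.2,.505)
E
python3 rel.py
```

```text
finger tip in coupler x,y,z: 123.8 -0.9 159.6
t 24.7 dmm [-108.7  -62.   -84.9] rot [ 0.0023 -0.0042  0.0009] F [0.3 0.4 0.2] op 0.0 tcp [698.7 202.  284.9]
```

Call:
arm_command(moves="0 0 -15 0 0 0 1;0 0 -18 0 0 0 1;0 0 -15 0 0 0 1;0 0 -4 0 0 0 1;0 0 0 0 0 0 1;-5 -2.8 0 0 0 0 1;-5 -2.8 0 0 0 0 1;-5 -2.8 0 0 0 0 1;-4 -2.2 0 0 0 0 1;-4 -2.2 0 0 0 0 1;-4 -2.2 0 0 0 0 1;-4 -2.2 0 0 0 0 1;-4 -2.2 0 0 0 0 1;0 0 0 0 0 0 1")

```text
time_s: 26.1
tcp_pos: [0.6603, 0.1794, 0.2333]
tool_rot: [0.001, 0.969, 0.249, 0.001]
wrist_force: [0.7, 0.6, -0.4]
opening: 0.001
```

```bash
python3 rel.py; python3 han.py|grep scene
```

```text
finger tip in coupler x,y,z: 79.3 -2.1 108.0
t 26.1 dmm [-70.3 -39.4 -33.3] rot [0.0016 0.0027 0.0026] F [ 0.7  0.6 -0.4] op 0.001 tcp [660.3 179.4 233.3]
scene 48 12 X [-26.  44.] Y [-14.   8.]
scene 54 123 X [-28.  42.] Y [-13.  14.]
scene 60 23 X [15. 45.] Y [-13.  15.]
scene 66 16 X [26. 36.] Y [-16.  13.]
scene 72 10 X [26. 36.] Y [-14.   4.]
scene 78 2 X [33. 37.] Y [-9. -6.]
scene 84 6 X [35. 41.] Y [-11.  -0.]
scene 90 4 X [37. 45.] Y [-10.   1.]
scene 96 4 X [43. 47.] Y [-10.   1.]
scene 102 4 X [44. 77.] Y [-11.  -9.]
scene 108 9 X [47. 90.] Y [-11.   2.]
scene 114 9 X [85. 91.] Y [-13.   7.]
scene 120 15 X [56. 90.] Y [-16.  -2.]
scene 126 10 X [75. 91.] Y [-15.   2.]
scene 132 12 X [82. 90.] Y [-13.   6.]
scene 138 6 X [83. 90.] Y [-15.  -4.]
```

Call:
arm_command(moves="-5.5 -1.8 0 0 0 0 1;-5.5 -1.8 0 0 0 0 1;-5 -2.7 0 0 0 0 1;-5 -2.7 0 0 0 0 1;-5 -2.7 0 0 0 0 1;-5 -2.7 0 0 0 0 1;0 0 0 0 0 0 1")

```text
time_s: 26.9
tcp_pos: [0.628, 0.1646, 0.2349]
tool_rot: [0.001, 0.969, 0.249, 0.003]
wrist_force: [0.1, 0.1, 0.9]
opening: 0.002
```

```bash
python3 rel.py; python3 han.py|grep scene
```

```text
finger tip in coupler x,y,z: 43.9 0.5 109.6
t 26.9 dmm [-38.  -24.6 -34.9] rot [0.0005 0.0062 0.0025] F [0.1 0.1 0.9] op 0.002 tcp [628.  164.6 234.9]
scene 48 27 X [-7. 45.] Y [-13.  15.]
scene 54 107 X [-27.  42.] Y [-15.  15.]
scene 60 40 X [-27.  38.] Y [-14.  12.]
scene 66 21 X [27. 36.] Y [-14.  13.]
scene 72 6 X [30. 34.] Y [-9.  2.]
scene 78 8 X [28. 34.] Y [-10.   5.]
scene 84 8 X [30. 34.] Y [-7.  7.]
scene 90 5 X [27. 33.] Y [-8.  1.]
scene 96 7 X [30. 33.] Y [-8.  0.]
scene 102 3 X [28. 30.] Y [-9. -7.]
scene 108 6 X [26. 52.] Y [-9.  1.]
scene 114 8 X [37. 54.] Y [-10.   6.]
scene 120 21 X [30. 54.] Y [-15.  11.]
scene 126 13 X [27. 54.] Y [-15.   1.]
scene 132 13 X [41. 55.] Y [-15.   5.]
scene 138 12 X [48. 55.] Y [-15.   8.]
```

Call:
arm_command(moves="-4.5 -2.5 -1.7 0 0 0 1;-4.5 -2.5 -1.7 0 0 0 1;-4.5 -2.5 -1.7 0 0 0 1;-4.5 -2.5 -1.7 0 0 0 1;-4.5 -2.5 -1.7 0 0 0 1;-3.6 -2 -3.6 0 0 0 1;-3.6 -2 -3.6 0 0 0 1;0 0 0 0 0 0 1")

```text
time_s: 27.8
tcp_pos: [0.5955, 0.1469, 0.2159]
tool_rot: [0.001, 0.969, 0.249, 0.002]
wrist_force: [1.2, 0.8, -0.5]
opening: 0.001
```

```bash
python3 rel.py; python3 han.py|grep scene; python3 look7.py
```

```text
finger tip in coupler x,y,z: 6.8 0.7 90.6
t 27.8 dmm [ -5.5  -6.9 -15.9] rot [0.0004 0.0036 0.0022] F [ 1.2  0.8 -0.5] op 0.001 tcp [595.5 146.9 215.9]
scene 48 16 X [-32.  45.] Y [-15.  12.]
scene 54 83 X [-29.  43.] Y [-15.  10.]
scene 60 30 X [ 5. 43.] Y [-15.  13.]
scene 66 22 X [24. 36.] Y [-14.  11.]
scene 72 38 X [15. 32.] Y [-10.  12.]
scene 78 15 X [ 5. 16.] Y [-9.  4.]
scene 84 8 X [-2. 10.] Y [-10.  -2.]
scene 90 10 X [-18.  16.] Y [-9.  4.]
scene 96 14 X [-19.  18.] Y [-13.  -1.]
scene 102 19 X [-28.  17.] Y [-14.   6.]
scene 108 16 X [-31.  17.] Y [-15.  10.]
scene 114 16 X [-5. 18.] Y [-14.  11.]
scene 120 10 X [11. 18.] Y [-14.  -0.]
scene 126 8 X [13. 18.] Y [-10.   6.]
scene 132 10 X [15. 20.] Y [-14.  10.]
scene 138 15 X [-1. 19.] Y [-14.   9.]
t 27.95 dmm [-17.3  -9.6 -72.4] rot [-0.      0.0042  0.002 ] F [ 0.7 -0.   0.5] op 0.0 tcp [596.1 147.3 216.4]
top 1880 X [-23.6  17.6] Y [-24.8  24.8] Z 54.2 slope [ 0.083 -0.004]
lugL 410 X [21.3 37.4] Y [14.3 24.7] Z 68.4 slope [-0.05  -0.024]
lugR 395 X [20.9 37.2] Y [-24.8 -14.2] Z 68.6 slope [-0.064 -0.009]
roller 1479 X [15.9 35.5] Y [-12.5  12.6] Z 69.3 slope [-0.441 -0.004]
head 52 X [-46.9 -42.5] Y [-32.3  32.7] Z 29.6 slope [-0.564  0.005]
handle 5539 X [-26.6  25.6] Y [-13.5  13.6] Z 134.3 slope [ 0.725 -0.023]
```

Call:
arm_command(moves="-2.5 -1.7 -4 0 0 0 1;-2.5 -1.7 -4 0 0 0 1;-1 -0.6 -3 0 0 0 1;0 0 -3 0 0 0 1;0 0 -2 0 0 0 1;0 0 0 0 0 0 1")

```text
time_s: 28.55
tcp_pos: [0.589, 0.143, 0.1991]
tool_rot: [0.001, 0.969, 0.249, 0.001]
wrist_force: [0.3, -0.0, 2.6]
opening: 0.005
```

```bash
python3 rel.py; python3 look7.py | grep -E "top|lug"
```

```text
finger tip in coupler x,y,z: -0.7 0.6 73.8
t 28.55 dmm [ 1.  -3.   0.9] rot [0.0005 0.0024 0.0018] F [ 0.3 -0.   2.6] op 0.005 tcp [589.  143.  199.1]
top 2525 X [-23.1  17.6] Y [-24.7  24.7] Z 54.1 slope [0.066 0.006]
lugL 498 X [21.5 37.8] Y [14.  24.8] Z 68.2 slope [-0.049  0.015]
lugR 498 X [21.5 37.5] Y [-24.8 -14.1] Z 68.0 slope [-0.065 -0.063]
```

Call:
arm_command(moves="0 0 -2 0 0 0 1;0 0 -2 0 0 0 1;0 0 -1.5 0 0 0 1;0 0 0 0 0 0 1")

```text
time_s: 29.0
tcp_pos: [0.5889, 0.1429, 0.1935]
tool_rot: [0.001, 0.969, 0.249, 0.001]
wrist_force: [-0.9, -0.1, 0.4]
opening: 0.004
```

Call:
arm_command(moves="0 0 -1.5 0 0 0 1;0 0 -1.5 0 0 0 1;0 0 0 0 0 0 1")

```text
time_s: 29.3
tcp_pos: [0.5896, 0.1432, 0.1919]
tool_rot: [0.001, 0.969, 0.249, 0.002]
wrist_force: [-0.8, -0.4, 1.6]
opening: -0.004
```

```bash
python3 rel.py; python3 look7.py | grep -E "top|lug"
```

```text
finger tip in coupler x,y,z: -0.1 0.4 66.6
t 29.3 dmm [ 0.4 -3.2  8.1] rot [0.0007 0.0042 0.0019] F [-0.8 -0.4  1.6] op -0.004 tcp [589.6 143.2 191.9]
top 2501 X [-22.3  17.6] Y [-24.8  24.8] Z 54.0 slope [0.054 0.005]
lugL 522 X [22.  38.1] Y [14.2 24.7] Z 67.8 slope [-0.054 -0.002]
lugR 541 X [21.3 37.8] Y [-24.8 -14.1] Z 67.5 slope [-0.043 -0.062]
```

Call:
arm_command(moves="0 0 -1.5 0 0 0 1;0 0 -1.5 0 0 0 1;0 0 0 0 0 0 1")

```text
time_s: 29.65
tcp_pos: [0.5905, 0.1436, 0.1917]
tool_rot: [0.001, 0.969, 0.249, 0.003]
wrist_force: [-0.8, 0.2, 1.4]
opening: -0.003
```

Call:
arm_command(moves="0 0 -1.5 0 0 0 1;0 0 -1.5 0 0 0 1;0 0 0 0 0 0 1")

```text
time_s: 29.95
tcp_pos: [0.5912, 0.144, 0.1916]
tool_rot: [0.001, 0.969, 0.249, 0.005]
wrist_force: [-0.4, -0.5, 0.4]
opening: 0.0
```

```bash
python3 rel.py; python3 look7.py | grep -E "top|lug"
```

```text
finger tip in coupler x,y,z: 1.6 0.3 66.3
t 29.95 dmm [-1.2 -4.   8.4] rot [0.0004 0.01   0.0023] F [-0.4 -0.5  0.4] op 0.0 tcp [591.2 144.  191.6]
top 2371 X [-20.4  17.7] Y [-24.8  24.8] Z 53.9 slope [0.024 0.003]
lugL 495 X [22.4 38.6] Y [14.2 24.8] Z 66.8 slope [-0.021 -0.045]
lugR 524 X [22.2 38.2] Y [-24.7 -14.1] Z 66.7 slope [-0.028 -0.044]
```

```bash
cat > pad.py <<'E'
from h import *
for n in("scene","top"):
    im,d,P=cloud(n); p=P*1000-[589.9,142.9,149.3]; c,k=np.cos(.505),np.sin(.505)
    X=p[...,0]*c+p[...,1]*k; Y=-p[...,0]*k+p[...,1]*c; Z=p[...,2]
    for a,b in((-62,-50),(-50,-40),(-40,-32),(-28,-14),(-14,0),(0,15)):
        for y0,y1,nm in((0,12 if a<-30 else 7,"mid"),(17,30,"side")):
            q=(X>a)&(X<b)&(np.abs(Y)<y1)&(np.abs(Y)>=y0)&(Z>20)&(Z<100)
            if q.sum()>2: print(n,nm,a,b,q.sum(),"Z",np.percentile(Z[q],[10,50,90]).round(1))
E
python3 pad.py
```

```text
scene mid -62 -50 24 Z [31.2 33.6 62.6]
scene side -62 -50 12 Z [31.1 32.9 34.4]
scene mid -50 -40 14 Z [32.8 61.  63.8]
scene side -50 -40 14 Z [22.4 28.8 34.7]
scene mid -40 -32 11 Z [61.  63.2 64.5]
scene mid -28 -14 7 Z [56.7 61.6 63.5]
scene side -28 -14 34 Z [26.7 46.7 54.2]
scene side -14 0 38 Z [28.1 48.8 53.4]
scene mid 0 15 37 Z [63.2 80.4 94.5]
scene side 0 15 56 Z [26.4 48.7 55.5]
```

Scene cloud: paddle and strap tops both at ≈63–64 mm, i.e. handle practically flat. I press once more, reading the force while pressing, to make sure it is at the end.

Call:
arm_command(moves="-3 -1.6 0 0 -0.01 0 1;0 0 -2 0 0 0 1;0 0 -2 0 0 0 1")

```text
time_s: 30.4
tcp_pos: [0.5899, 0.1433, 0.1912]
tool_rot: [0.003, 0.969, 0.249, 0.013]
wrist_force: [-4.9, -2.2, 16.3]
opening: 0.004
```

Call:
arm_command(moves="0 0 -2.5 0 0 0 1;0 0 -2.5 0 0 0 1;0 0 -2.5 0 0 0 1")

```text
time_s: 30.7
tcp_pos: [0.5899, 0.1433, 0.1911]
tool_rot: [0.004, 0.969, 0.248, 0.014]
wrist_force: [-5.5, -2.6, 17.0]
opening: 0.001
```

```bash
python3 rel.py;python3 look7.py | grep -E "top|lug"
```

```text
finger tip in coupler x,y,z: 0.2 0.3 65.8
t 30.7 dmm [ 0.1 -3.3  8.9] rot [0.0012 0.0299 0.0029] F [-5.5 -2.6 17. ] op 0.001 tcp [589.9 143.3 191.1]
top 2571 X [-21.3  17.7] Y [-24.7  24.8] Z 53.6 slope [ 0.013 -0.002]
lugL 497 X [22.8 38.6] Y [14.1 24.6] Z 66.5 slope [-0.029  0.051]
lugR 499 X [22.5 38.4] Y [-24.8 -14.1] Z 66.4 slope [-0.016 -0.054]
```

The handle is at a hard stop (z steady under 17 N). I back off and look.

Call:
arm_command(moves="0 0 2 0 0.01 0 1;0 0 5 0 0.01 0 1;0 0 15 0 0.01 0 1;0 0 25 0 0 0 1;-15 -8 30 0 0 0 1;-20 -10 30 0 0 0 0.9;-15 -8 10 0 0 0 0.9;0 0 0 0 0 0 0.9;0 0 0 0 0 0 0.9;0 0 0 0 0 0 0.9")

```text
time_s: 31.75
tcp_pos: [0.5362, 0.1154, 0.3047]
tool_rot: [-0.001, 0.969, 0.249, -0.007]
wrist_force: [0.8, -0.2, 0.4]
opening: 0.104
```

```bash
python3 pad.py; python3 look7.py; python3 -c "
from h import *
P=np.load('w7.npz')['P']; p=P*1000-[589.9,142.9,149.3]; c,k=np.cos(.505),np.sin(.505)
X=p[...,0]*c+p[...,1]*k; Y=-p[...,0]*k+p[...,1]*c; Z=p[...,2]
m=(np.abs(Y)<6)&(X>-58)&(X<15)&(Z>57)&(Z<85); print('strap',m.sum(),np.polyfit(X[m],Z[m],1))
b=(np.abs(Y)>12)&(np.abs(Y)<25)&(X>-27)&(X<16)&(Z>46)&(Z<59); print('block',b.sum(),np.polyfit(X[b],Z[b],1))
h=(np.abs(Y)<30)&(X>-86)&(X<-64)&(Z>24)&(Z<44); print('head',h.sum(),np.median(Z[h]))
a=cv2.imread('pics/w7.png'); s=cams.read_camera('scene')[0][130:240,150:400,::-1]
out=np.zeros((384,792,3),np.uint8); out[:,:512]=a; out[:124,512:]=cv2.resize(s,(280,124)); cv2.imwrite('pics/w8.png',out)"
```

```text
scene mid -62 -50 29 Z [30.9 59.2 63.3]
scene side -62 -50 11 Z [29.2 31.6 34. ]
scene mid -50 -40 28 Z [31.9 62.1 64.8]
scene side -50 -40 19 Z [23.4 28.6 36.3]
scene mid -40 -32 18 Z [58.1 61.8 63.9]
scene mid -28 -14 19 Z [53.5 61.9 63.2]
scene side -28 -14 42 Z [30.3 50.7 54.3]
scene mid -14 0 14 Z [61.6 62.7 64.5]
scene side -14 0 46 Z [26.6 50.8 54.8]
scene mid 0 15 19 Z [59.7 63.3 64.8]
scene side 0 15 51 Z [25.1 47.8 55.2]
top side -62 -50 7 Z [27.4 30.4 33. ]
top side -50 -40 3 Z [30.4 31.8 32.9]
t 31.9 dmm [  42.6   22.2 -160.6] rot [ 0.0019 -0.0143  0.002 ] F [-0.2 -0.3  0.3] op 0.1 tcp [536.2 115.5 304.6]
top 1818 X [-24.7  17.4] Y [-24.8  24.6] Z 53.6 slope [ 0.03 -0.  ]
lugL 177 X [21.7 37.8] Y [14.5 24.4] Z 66.6 slope [0.004 0.019]
lugR 196 X [21.6 37.7] Y [-24.5 -14.2] Z 67.0 slope [ 0.009 -0.017]
roller 640 X [15.5 36.1] Y [-12.6  12.2] Z 66.1 slope [ 0.206 -0.013]
head 1969 X [-85.9 -35.8] Y [-30.8  31.2] Z 31.9 slope [-0.018  0.001]
handle 0
strap 1133 [8.36411821e-03 6.27357288e+01]
block 1408 [2.84862469e-02 5.37342453e+01]
head 1117 31.812728821283542
```

View pics/w8.png

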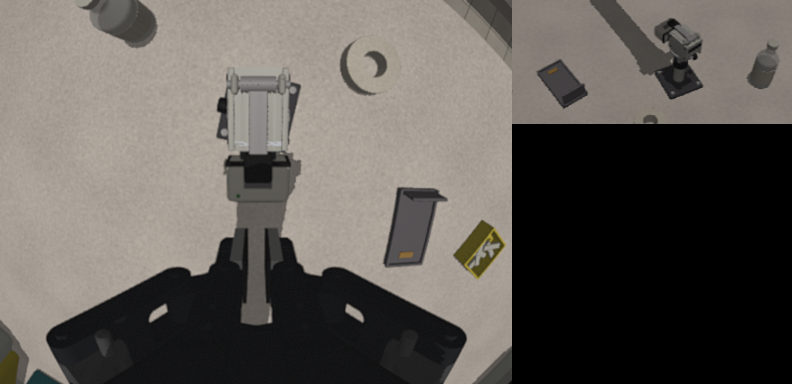

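Final view: reader on the post at (258,130), handle flat along the block with its black paddle at (258,168). The dock is empty, and bottle, tape and clip box are in place. Strap slope is 0.008 rad and the block top is 53.7 mm above the computed seat (54 nominal), so it is down and locked.

```bash
python3 -c "
from h import *
print(ticket.finish_job())"
```

```text
the job is handed in; nothing more can be done
None
```

The reader is on the ball with its handle pressed flat, and I handed the job in at about 32 s with the gripper open and well clear. I swung the handle up to its stop in the dock and carried the reader over. I then lowered it in steps of 2 mm and less until it touched at TCP z 0.144 (0.145 predicted), let go, and pressed the handle down with shut fingers.

**Last checks**
- **Seating:** the block top is 53.7 mm above the computed seat height (54 mm nominal).
- **Level:** the strap slopes 0.008 rad and the reader sits about level. A rough plane fit to the block top gave 0.03 rad, which disagrees slightly; I put that down to noise at its edges.
- **Handle:** the strap and paddle tops read about 62–64 mm above the underside in the scene camera, so the handle is flat.
- **Bystanders:** bottle, tape and clip box look undisturbed, by eye only.

**What went wrong or is uncertain**
- **First paddle grasp:** it closed on air, because the fingertips sit about 24 mm behind the reported TCP. I corrected for that offset afterwards.
- **Lean after release:** the reader leaned back about 0.11 rad onto the flange when I let go, then levelled as the handle went down.
- **Ball load:** my last press read 17 N at the wrist, about 24 N with the reader's weight. If the locked jaw's force counts as well (weight and jaw together up to 16 N), the load may have briefly come close to or passed the 30 N limit.
- **Handle-up angle:** I measured about 2.1–2.2 rad. The arm moved slightly past where the stop should be, so I took it as reached.

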